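# Load salvaged cells into the test cradle and fit its keeper plate

### The job

A battery pack has been opened and its parts lie in the black tray. Stand every round cell on end in a bore of the test cradle, then slide the keeper plate over the cradle's two studs until both holes drop over them and the plate lies flat on the stud shoulders above the cells, without forcing it down. Put every plastic bracket from the tray into the blue parts bin, and leave the solvent bottle, the tape roll and the dish of screws where they are.

Things in the scene. Friction and masses are not known exactly. Their poses are not given: they have to be found in the camera images.
- cell0: Round battery cell, 18.4 mm diameter, 50 mm tall, 36 g, grey with a white ring and a steel button at the top; stands on end in the tray. Origin: centre of its underside; z axis up along the cell. Three or four cells are present (None at the start if absent). All alike; any cell may go in any bore.
- cell1: Round battery cell, 18.4 mm diameter, 50 mm tall, 36 g, grey with a white ring and a steel button at the top; stands on end in the tray. Origin: centre of its underside; z axis up along the cell. Three or four cells are present (None at the start if absent). All alike; any cell may go in any bore.
- cell2: Round battery cell, 18.4 mm diameter, 50 mm tall, 36 g, grey with a white ring and a steel button at the top; stands on end in the tray. Origin: centre of its underside; z axis up along the cell. Three or four cells are present (None at the start if absent). All alike; any cell may go in any bore.
- cell3: Round battery cell, 18.4 mm diameter, 50 mm tall, 36 g, grey with a white ring and a steel button at the top; stands on end in the tray. Origin: centre of its underside; z axis up along the cell. Three or four cells are present (None at the start if absent). All alike; any cell may go in any bore.
- bracket0: White plastic two-cell bracket (two short cups side by side), 22 mm (x) by 42 mm (y) by 12 mm tall, 12 g, lying flat in the tray; grasp across the 22 mm. Origin: centre of its underside. Two to four are present (None at the start if absent).
- bracket1: White plastic two-cell bracket (two short cups side by side), 22 mm (x) by 42 mm (y) by 12 mm tall, 12 g, lying flat in the tray; grasp across the 22 mm. Origin: centre of its underside. Two to four are present (None at the start if absent).
- bracket2: White plastic two-cell bracket (two short cups side by side), 22 mm (x) by 42 mm (y) by 12 mm tall, 12 g, lying flat in the tray; grasp across the 22 mm. Origin: centre of its underside. Two to four are present (None at the start if absent).
- bracket3: White plastic two-cell bracket (two short cups side by side), 22 mm (x) by 42 mm (y) by 12 mm tall, 12 g, lying flat in the tray; grasp across the 22 mm. Origin: centre of its underside. Two to four are present (None at the start if absent).
- tray: Shallow black foam tray, fixed, 305 mm (x) by 175 mm (y), 15 mm tall with a 13 mm wide rim; its floor is 5 mm above the worktop. Origin: centre of its underside. Cells and brackets stand in it at eight places on a grid about 70 mm (x) by 72 mm (y).
- cradle: Fixed cradle: black block, aluminium ends, 200 (x) x 64 (y) mm, top 32 mm over the worktop. In a row on its x axis: four bores, 21.4 mm diameter, 26 mm deep, 2 mm lead-in, at x = -54, -18, +18, +54 mm; two steel studs at x = -84, +84 mm, each an 18 mm diameter shoulder up to 59 mm with a 10 mm pin on it up to 75 mm over the worktop (flat tip, 1 mm chamfer). Origin: centre of underside.
- bore0 (a point): Centre of the floor of bore 0, 6 mm above the worktop, 26 mm below the block's top. Where a seated cell's origin lies. Axes as the cradle's.
- bore1 (a point): Centre of the floor of bore 1, 6 mm above the worktop, 26 mm below the block's top. Where a seated cell's origin lies. Axes as the cradle's.
- bore2 (a point): Centre of the floor of bore 2, 6 mm above the worktop, 26 mm below the block's top. Where a seated cell's origin lies. Axes as the cradle's.
- bore3 (a point): Centre of the floor of bore 3, 6 mm above the worktop, 26 mm below the block's top. Where a seated cell's origin lies. Axes as the cradle's.
- stud0 (a point): Centre of the pin tip of the stud at the cradle's -x end, 75 mm above the worktop.
- stud1 (a point): Centre of the pin tip of the stud at the cradle's +x end, 75 mm above the worktop.
- seat (a point): Midway between the studs, 59 mm above the worktop, level with the two shoulders: where the keeper plate's origin lies when the plate is home, 3 mm above the cells' tops. Axes as the cradle's.
- keeper: Keeper plate: aluminium, 200 (x) x 56 (y) x 5 mm, about 180 g, a 13 mm through hole at x = -84 and at +84 mm (1.5 mm play round the pins), and in the middle a black upright grip rib, 12 mm thick along x, 46 mm long along y, its top 33 mm over the underside: grip it from above across the 12 mm. Fits either way round. Origin: centre of underside. Lies flat on the worktop.
- bin: Blue open parts bin, loose, 350 g, 142 (x) x 107 (y) mm outside, walls 2 mm thick; side and back walls 60 mm high, the front wall (-x end) 27 mm; floor 2 mm over the worktop. Origin: centre of underside. The small parts seen on its floor do not matter and do not collide.
- solvent_bottle: Blue solvent bottle with a white top, 58 mm diameter, 121 mm tall, standing behind the work. Leave it alone.
- kapton_roll: Roll of amber tape, 76 by 70 mm, 19 mm tall, lying behind the work. Leave it alone.
- screw_dish: Round pale dish of small screws, 56 mm diameter, 14 mm tall, standing behind the work. Leave it alone.

How it is judged:
By the outcome, as a careful person would: the job done as asked, in the order asked, and still so for the second after the job is handed in, with the robot touching nothing.
Of cell0, cell1, cell2, cell3 only 3 to 4 are there at a start; the rules pass over those that are not, and their reading is None.
Of bracket0, bracket1, bracket2, bracket3 only 2 to 4 are there at a start; the rules pass over those that are not, and their reading is None.
At some moment in a run one of keeper, bin may be knocked a few centimetres aside while the robot is not near it.
It also fails if it takes over 210 s, if anything falls off the work surface, if the arm or the gripper's body presses on something with over 40 N, if the wrist force passes 120 N, or if a joint passes its speed limit or range.

### The arm

A 6-joint arm with a two-finger parallel gripper is mounted at the origin on a cart in front of the work surface, level with it; the furniture and walls round the work are solid. World frame = base frame: x ahead of the robot, y to its left, z up, the work surface at z = 0. Lengths are in mm, angles in rad, forces in N, time in s.
With the tool pointing down it reaches from about 300 to 775 mm from the base axis. Payload 14.6 kg.
Tool frame: the origin (TCP) lies between the finger pads; the fingertips stand 19 mm ahead of it and the grasp point (between the pads) is the TCP (manip.tcp_to_tips is the distance from the TCP to the fingertips, in mm); x points along the fingers, z is the direction in which the jaws open and shut, and the axes are right-handed (so a half turn about x gives the same grasp; the last joint's range is limited). The gripper opens to 94 mm and grips with 3 to 60 N. Pads are 16 mm wide; open, the fingers measure 119 mm over their backs; the gripper's body (75 mm by 177 mm) begins 78 mm behind the grasp point.
Start: joints at [-1.324, 0.3, 1.521, -0, 1.321, -0.067], TCP at [169.764, -523.134, 224.446] pointing down, gripper open.
Joint ranges: [-3.03, 3.03], [-0.79, 2.21], [0.23, 2.52], [-1.04, 4.18], [0, 3.07], [-2.55, 2.55]. Speed limits (rad/s): [2.22, 2.22, 2.57, 3.14, 3.14, 3.14].

### API

Orientations are given as [roll, pitch, yaw] about the fixed x, y, z axes, in that order (R = Rz(yaw) Ry(pitch) Rx(roll)).
In Python, from cell import manip gives the robot as it stands.
- The arm moves only by the tool jog_arm, never from a script. Its argument "moves" is a list that holds one entry, the list of rows, each a list of 6 numbers: the shift along the world's x, y, z in mm, then the turn, a rotation vector about the world's x, y, z in degrees. In form: [[[dx, dy, dz, wx, wy, wz], ...]]. A call has 1 to 5 rows; each row shifts and turns the pose as measured when the row begins; what a row does not reach is not made up. A row lasts 1/10 s, in which the tool goes at most 50 mm and 8.59 degrees, less where a joint would pass 70% of its speed; a pose out of reach is approached as far as the arm can. A call is refused whole if a number of a shift passes 50 or a number of a turn 8.59, either way. A call with a gripper value outside its range is refused whole. "gripper" is the opening, from -1 (shut) to 1 (fully open), set as the call begins (left out, the last holds). The fingers move at their own pace and stop on an object; "squeeze" is the grip in N (left out, the last holds). Time passes only in rows, so rows that do not move let the fingers close. It gives the time, the measured TCP pose, the force and the opening at its end, in the units of the state.
- manip.read_state(): the state, without advancing time (a new reading comes with each control period).
- manip.camera(name): name is "scene" or "top"; returns (picture, depth): 400x640x3 uint8, blue, green, red; 400x640 float32, mm along the optical axis (not along the pixel's ray), 0 where there is no reading.
- manip.camera_params(name): a dict with "fx", "fy", "cx", "cy" (pixels), "rvec" (rotation vector, rad) and "tvec" (3), from world to camera coordinates, as OpenCV has them. Camera axes: x right, y down, z forward; pixel columns grow to the right and rows downward; lengths in mm; the calibration is good to about 2 mm. A picture is of the moment at which its call begins. camera_params takes no time and is no camera call.
- manip.sign_off(): hands the job in, once; it reports no verdict.
The state is a dict: "clock": time; "joints": joint angles; "qd": joint speeds; "effort": joint torques, N m; "eef_pos": TCP position; "eef_rot": TCP orientation; "wrist_force": force on the tool from outside, world axes, zero at the start; "moment": the same for the moment, N m; "finger_gap": finger opening in mm.
Only numpy, scipy, OpenCV 4.12 (cv2) and the standard library are available. Lean on these libraries where they do the work, as an engineer would, in place of code of your own. Each camera call takes 0.05 s, during which the arm holds its last target. There are 200 camera calls.

## Working session

There is one attempt and no reset: what is moved stays moved. The work goes in short steps, Python scripts to look and compute and a tool call to move; the robot and the scene stay as the last step left them, time stands still between calls to the robot, and variables do not carry over. Pictures are saved under pics/ and viewed, about 12 in all and at most 16, crops included, and the job is handed in when it is done.

Besides the shell and the picture viewer there is one more tool, called after ">>>" as name([rows], argument=value, ...), one row to a line, values as JSON. jog_arm: Moves the arm, as the interface text tells. Its arguments: {"type":"object","properties":{"moves":{"type":"array","items":{"type":"array","items":{"type":"array","items":{"type":"number"}}}},"gripper":{"type":"number"},"squeeze":{"type":"number"}},"required":["moves"]}

```bash
ls; mkdir -p pics
cat > h.py <<'E'
import numpy as np, cv2
from cell import manip
def cam(n):
    im,d=manip.camera(n); p=manip.camera_params(n)
    R=cv2.Rodrigues(np.array(p["rvec"],float))[0]; t=np.array(p["tvec"],float).ravel()
    v,u=np.mgrid[0:400,0:640]
    c=np.stack([(u-p["cx"])/p["fx"]*d,(v-p["cy"])/p["fy"]*d,d],-1)
    w=(c-t)@R
    w[d<=0]=np.nan
    return im,d,w
E
python3 - <<'E'
from h import *
for n in("top","scene"):
    im,d,w=cam(n); cv2.imwrite(f"pics/{n}0.png",im); np.save(f"{n}0.npy",w)
    p=manip.camera_params(n); R=cv2.Rodrigues(np.array(p["rvec"],float))[0]; print(n,p["fx"],-R.T@np.ravel(p["tvec"]),R[2])
print(manip.read_state())
E
```

```text
pics
top 410.4197810510121 [ 421.39299761  -22.35865604 1109.97058424] [ 0.12250474  0.02879452 -0.99205013]
scene 463.34562962638154 [-74.63699637 576.21026511 892.71136099] [ 0.53618199 -0.48459028 -0.6911448 ]
{'clock': 0.1, 'joints': array([-1.32358350e+00,  3.00409211e-01,  1.52148966e+00, -7.66338954e-06,
        1.32068112e+00, -6.66147219e-02]), 'qd': array([-0.00076717, -0.00132726, -0.00325288,  0.00063143,  0.00231989,
       -0.00055821]), 'effort': array([-1.44399968e-03, -5.32654345e+01, -3.53286445e+01,  7.09199044e-02,
        2.35351530e-02, -6.72946840e-05]), 'eef_pos': array([ 169.72449585, -522.9470394 ,  223.95893833]), 'eef_rot': array([3.08249611, 1.56980897, 1.82552924]), 'wrist_force': array([ 0.8413067 ,  0.04265139, -0.19316106]), 'moment': array([ 0.01785829, -0.00743224, -0.00756861]), 'finger_gap': 93.82207933317538}
```

View pics/top0.png

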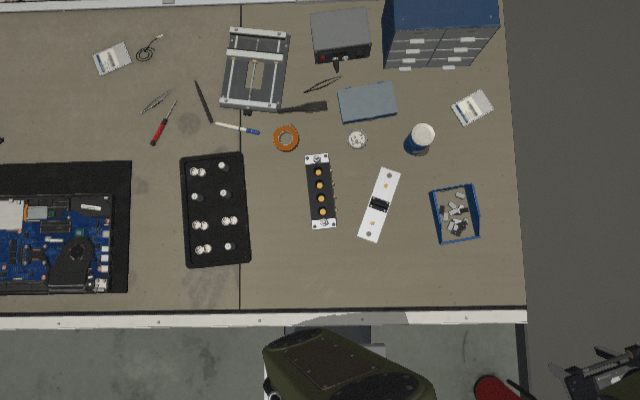

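View pics/scene0.png

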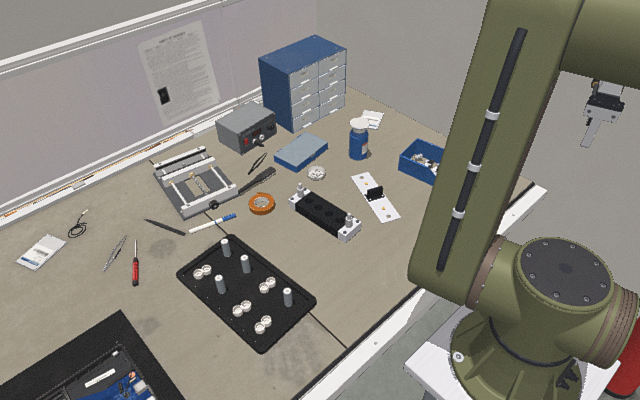

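The top view (right = −y, up = +x) shows the tray at about (215,210). Cells are near (224,165), (197,196), (224,193) and (228,246). Brackets are near (197,172), (200,226), (229,220) and (203,249). The cradle is at (320,190), the keeper at (379,205) and the bin at (456,214).

Run:
```python
from h import *
w=np.load("top0.npy"); s=np.load("scene0.npy"); im=cv2.imread("pics/top0.png")
for n,(u,v) in dict(table=(280,200),trayfloor=(212,205),tr1=(184,160),tr2=(248,260),cradleA=(310,160),kp=(365,235),bin=(440,200)).items(): print(n,w[v,u].round(1))
def comps(w,box,z0,z1,amin,nm):
    u0,v0,u1,v1=box
    m=np.zeros(w.shape[:2],np.uint8); z=w[...,2]
    m[v0:v1,u0:u1]=((z>z0)&(z<z1))[v0:v1,u0:u1]
    n,l,st,c=cv2.connectedComponentsWithStats(m)
    for i in range(1,n):
        if st[i,4]>=amin:
            P=w[l==i]; r=cv2.minAreaRect(P[:,:2].astype(np.float32))
            print(nm,"px",c[i].round(0),st[i,4],"mean",P.mean(0).round(1),"rect",np.round(r[0],1),np.round(r[1],1),round(r[2],1))
comps(w,(175,145,260,275),45,65,5,"cell")
comps(w,(175,145,260,275),13,25,10,"bracket")
comps(w,(295,145,345,235),25,42,30,"cradletop")
comps(w,(295,145,345,235),52,85,4,"stud")
comps(w,(350,160,410,250),2.5,12,30,"plate")
comps(w,(350,160,410,250),22,45,5,"rib")
comps(w,(420,170,490,255),15,75,30,"bin")
comps(s,(170,220,330,360),45,65,5,"cell S")
comps(s,(170,220,330,360),13,25,10,"brk S")
comps(s,(270,170,380,250),52,85,4,"stud S")
comps(s,(340,160,410,230),22,45,4,"rib S")
c=cv2.resize(im[145:275,175:375],None,fx=4,fy=4,interpolation=cv2.INTER_CUBIC); cv2.imwrite("pics/c1.png",c)
```

```text
table [535.3 112.3   3.4]
trayfloor [525.7 297.9   5.7]
tr1 [651.8 376.3   8.9]
tr2 [376.3 197.8  12.7]
cradleA [637.9  27.4  32.1]
kp [ 436.  -114.7    3.8]
bin [ 525.7 -320.    -1.7]
cell px [222. 165.] 43 mean [627.2 260.3  51.5] rect [627.  261.2] [17.6 15.8] 84.7
cell px [223. 192.] 42 mean [554.4 255.2  52.3] rect [554.7 255.6] [16.6 16.3] 62.8
cell px [195. 196.] 42 mean [546.3 330.8  51.5] rect [546.3 331.7] [18.5 15.8] 85.7
cell px [228. 246.] 42 mean [415.1 242.1  52.7] rect [415.3 243. ] [16.1 17.2] 27.7
bracket px [238. 154.] 27 mean [662.5 224.8  15.2] rect [662.4 223.9] [21.6 13.7] 26.2
bracket px [217. 155.] 17 mean [662.6 282.1  15.1] rect [662.1 282.9] [16.2 11.2] 87.6
bracket px [226. 154.] 32 mean [664.9 257.   14.4] rect [664.5 255.5] [11.2 33.6] 0.1
bracket px [195. 158.] 110 mean [655.  344.3  14.8] rect [656.4 342.6] [23.8 93.9] 13.6
bracket px [240. 166.] 25 mean [628.7 218.6  14.5] rect [629.4 219.6] [28.2 11.6] 1.4
bracket px [227. 168.] 10 mean [625.1 255.1  18.4] rect [624.2 255.9] [ 4.6 15.7] 54.9
bracket px [183. 192.] 136 mean [562.4 374.4  14.7] rect [
[... 2706 characters left out ...]
 8.8] 56.0
brk S px [241. 307.] 66 mean [469.8 328.   15.6] rect [469.9 328.8] [42.6 21.5] 89.1
brk S px [287. 302.] 22 mean [407.6 247.8  19.2] rect [407.6 247.9] [15.8  7. ] 44.0
brk S px [263. 323.] 74 mean [406.1 318.4  15.6] rect [406.5 317.9] [22.2 41.8] 12.9
stud S px [300. 188.] 48 mean [634.6  12.3  62. ] rect [634.4  12.3] [16.2 14.3] 45.4
stud S px [349. 218.] 52 mean [467.5  -2.7  62.2] rect [466.2  -3.1] [16.6 15.4] 60.3
rib S px [404. 164.] 69 mean [ 526.9 -291.5   33.8] rect [ 527.2 -292.2] [37.1  8.1] 6.2
rib S px [374. 190.] 82 mean [ 514.5 -151.3   29.6] rect [ 514.2 -152.6] [45.3 13.5] 67.2
rib S px [348. 222.] 223 mean [478.4 -13.2  31.7] rect [482.1 -23.5] [51. 73.] 45.4
```

View pics/c1.png

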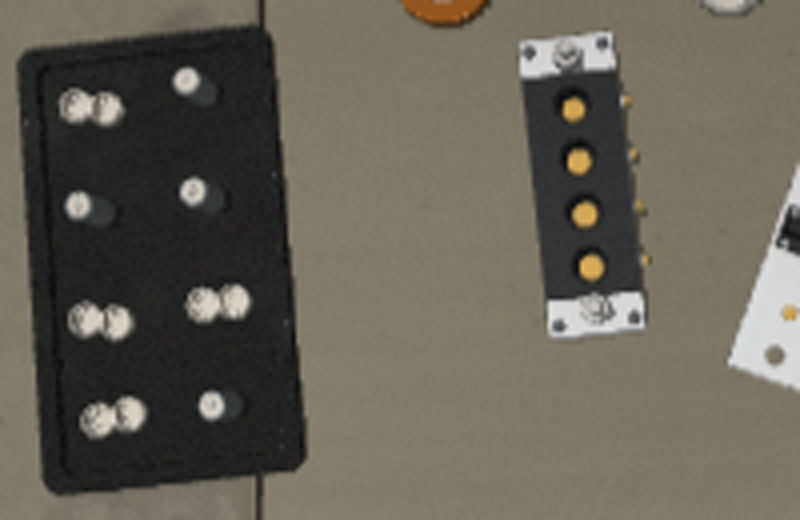

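Crop view: the 4 cells have white tops, the 4 brackets are pairs of white cups, and the cradle's four bores show gold contacts with studs at both ends, yaw about 5°. I'll refine the top-face centres and get the current jaw direction.

```bash
cat >> h.py <<'E'
from scipy.spatial.transform import Rotation as Ro
def tool():
    s=manip.read_state(); R=Ro.from_euler("xyz",s["eef_rot"]).as_matrix()
    a=np.degrees(np.arctan2(R[1,2],R[0,2]))
    print("t",round(s["clock"],2),"pos",s["eef_pos"].round(1),"app",R[:,0].round(3),"jaw az",round(a,2),"gap",round(s["finger_gap"],1),"F",s["wrist_force"].round(1),"q",s["joints"].round(2))
def ray(n,u,v,z):
    p=manip.camera_params(n); R=cv2.Rodrigues(np.array(p["rvec"],float))[0]; t=np.ravel(p["tvec"])
    o=-R.T@t; d=R.T@np.array([(u-p["cx"])/p["fx"],(v-p["cy"])/p["fy"],1])
    return (o+d*(z-o[2])/d[2])[:2]
def proj(n,P):
    p=manip.camera_params(n); K=np.array([[p["fx"],0,p["cx"]],[0,p["fy"],p["cy"]],[0,0,1]])
    return cv2.projectPoints(np.array(P,float).reshape(-1,1,3),np.array(p["rvec"],float),np.array(p["tvec"],float),K,None)[0].reshape(-1,2)
def bright(n,im,P,r,th):
    # centroid of bright blob near projected point P -> xy at P's z
    u0,v0=proj(n,P)[0].round().astype(int); g=im[v0-r:v0+r+1,u0-r:u0+r+1].mean(2)
    w=np.clip(g-th,0,60)
    v,u=np.mgrid[v0-r:v0+r+1,u0-r:u0+r+1]
    return ray(n,(u*w).sum()/w.sum(),(v*w).sum()/w.sum(),P[2])
E
python3 - <<'E'
from h import *
tool()
C=[(625.4,261),(553,255.9),(544.6,331.5),(413.5,243.2)]
for n in("top","scene"):
    w=np.load(n+"0.npy"); im=cv2.imread(f"pics/{n}0.png")
    for c in C:
        b=bright(n,im,(*c,55),6,150)
        m=(np.hypot(w[...,0]-c[0],w[...,1]-c[1])<20)&(w[...,2]>50)&(w[...,2]<70)
        P=w[m]; print(n,c,"bright",b.round(1),"cloud",P.mean(0).round(1),"z",np.percentile(P[:,2],90).round(1))
E
```

```text
t 0.1 pos [ 169.7 -522.9  224. ] app [-0.     0.001 -1.   ] jaw az -72.02 gap 93.8 F [ 0.8  0.  -0.2] q [-1.32  0.3   1.52 -0.    1.32 -0.07]
top (625.4, 261) bright [627.  260.7] cloud [627.5 261.1  52.7] z 54.8
top (553, 255.9) bright [553.6 255.3] cloud [554.4 255.5  53.1] z 55.0
top (544.6, 331.5) bright [546.4 331.1] cloud [547.  331.2  52.3] z 54.2
top (413.5, 243.2) bright [414.4 242.5] cloud [415.3 242.8  53.3] z 55.8
scene (625.4, 261) bright [624.9 261.6] cloud [624.2 261.7  53.1] z 55.2
scene (553, 255.9) bright [550.8 256.3] cloud [551.2 256.6  52.9] z 54.3
scene (544.6, 331.5) bright [543.4 331.9] cloud [542.6 331.5  53.5] z 55.7
scene (413.5, 243.2) bright [412.  243.2] cloud [411.6 243.6  53.6] z 55.0
```

>>> jog_arm([
  [[21.3, 43.3, 0, 0, 0, -4.3], [21.3, 43.3, 0, 0, 0, -4.3], [21.3, 43.3, 0, 0, 0, -4.2], [21.3, 43.3, 0, 0, 0, 0], [21.3, 43.3, 0, 0, 0, 0]],
], gripper=-0.15)

```text
clock: 0.6
eef_pos: [275.6, -301.5, 220.8]
eef_rot: [-2.906, 1.565, 1.88]
wrist_force: [1.6, -0.6, -0.4]
finger_gap: 57.3
```

>>> jog_arm([
  [[21.3, 43.3, 0, 0, 0, 0], [21.3, 43.3, 0, 0, 0, 0], [21.3, 43.3, 0, 0, 0, 0], [21.3, 43.3, 0, 0, 0, 0], [21.3, 43.3, 0, 0, 0, 0]],
])

```text
clock: 1.1
eef_pos: [383.2, -75.7, 220.8]
eef_rot: [-3.099, 1.566, 1.686]
wrist_force: [0.8, -0.4, -0.1]
finger_gap: 39.9
```

>>> jog_arm([
  [[21.3, 43.3, -10, 0, 0, 0], [21.3, 43.3, -10, 0, 0, 0], [21.3, 43.3, -10, 0, 0, 0], [21.3, 43.3, -10, 0, 0, 0], [21.3, 43.3, -10, 0, 0, 0]],
])

```text
clock: 1.6
eef_pos: [489.2, 145.6, 171.4]
eef_rot: [2.485, 1.566, 0.987]
wrist_force: [1.3, -0.5, 0.3]
finger_gap: 40.0
```

>>> jog_arm([
  [[21, 37, -17, 0, 0, 0], [21, 37, -17, 0, 0, 0], [21, 37, -17, 0, 0, 0], [0, 0, 0, 0, 0, 0], [0, 0, 0, 0, 0, 0]],
])

```text
clock: 2.1
eef_pos: [552.9, 266.2, 113.0]
eef_rot: [-2.189, 1.567, 2.602]
wrist_force: [-0.7, 0.1, 0.7]
finger_gap: 39.9
```

Run:
```python
from h import *
tool()
for n in("top","scene"):
    im,d,w=cam(n); cv2.imwrite(f"pics/{n}1.png",im); np.save(n+"1.npy",w)
a=cv2.imread("pics/top1.png")[130:270,160:300];b=cv2.imread("pics/scene1.png")[170:310,180:320]
cv2.imwrite("pics/c2.png",cv2.resize(np.hstack([a,b]),None,fx=2.8,fy=2.8))
```

```text
t 2.1 pos [552.9 266.2 113. ] app [-0.003  0.002 -1.   ] jaw az -85.49 gap 39.9 F [-0.7  0.1  0.7] q [0.39 0.55 1.44 0.   1.16 1.88]
```

View pics/c2.png

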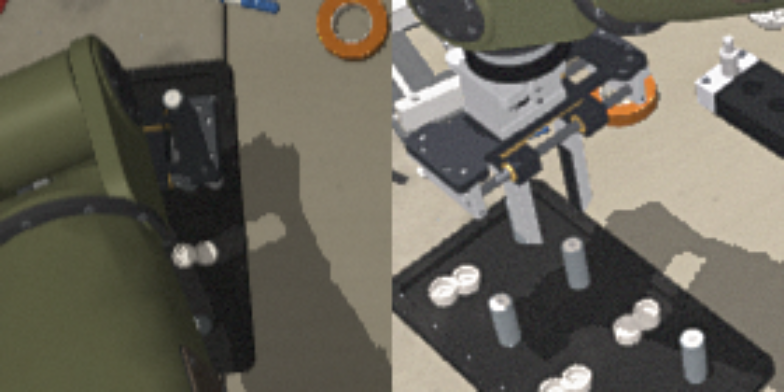

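Scene half: the open fingers stand above cell B, with the front finger's tip near (227,256) and the rear one near (246,243). The top view is partly blocked by the arm. I'll compare the finger cloud with the known TCP.

Run:
```python
from h import *
w=np.load("scene1.npy")
m=(w[...,2]>90)&(w[...,2]<150)&(np.abs(w[...,0]-552)<40)&(np.abs(w[...,1]-266)<50)
v,u=np.nonzero(m); 
import cv2
n,l,st,c=cv2.connectedComponentsWithStats(m.astype(np.uint8))
for i in range(1,n):
    if st[i,4]>15:
        P=w[l==i]; print(st[i],P.min(0).round(1),P.max(0).round(1),np.median(P,0).round(1))
        for z in (95,105,115,125):
            Q=P[abs(P[:,2]-z)<5]
            if len(Q): print(z,len(Q),np.percentile(Q,[5,50,95],0).round(1).tolist())
```

```text
[240 226  12  20 149] [540.6 232.9  91.9] [561.7 247.5 149.6] [545.5 243.6 122.9]
95 15 [[544.4, 238.8, 92.6], [545.6, 244.4, 97.4], [554.7, 246.9, 98.9]]
105 22 [[541.6, 236.4, 100.6], [546.6, 244.1, 105.0], [559.3, 246.2, 109.4]]
115 28 [[543.3, 234.8, 110.2], [545.2, 243.5, 115.0], [557.5, 246.5, 118.8]]
125 27 [[542.5, 234.9, 121.0], [544.9, 243.4, 123.9], [557.8, 246.5, 128.5]]
[220 238  14  19 136] [537.6 283.9  94.6] [561.2 298.7 150. ] [541.  295.9 125.4]
95 4 [[539.6, 285.4, 94.7], [540.0, 288.3, 96.4], [542.3, 291.3, 98.8]]
105 22 [[538.5, 287.2, 101.6], [540.7, 294.4, 105.1], [556.0, 297.7, 109.3]]
115 29 [[538.4, 287.1, 110.6], [541.1, 296.8, 114.7], [556.2, 298.0, 119.7]]
125 29 [[539.2, 286.8, 120.9], [541.5, 295.9, 125.9], [555.9, 298.3, 129.8]]
```

>>> jog_arm([
  [[0, -10, 0, 0, 0, 0.7], [0, 0, -20, 0, 0, 0], [0, 0, 0, 0, 0, 0]],
])

```text
clock: 2.5
eef_pos: [553.3, 251.5, 96.8]
eef_rot: [2.588, 1.567, 1.106]
wrist_force: [-0.1, 0.0, -0.3]
finger_gap: 39.8
```

```bash
python3 -c "
from h import *
tool()"
```

```text
t 2.5 pos [553.3 251.5  96.8] app [ 0.002  0.003 -1.   ] jaw az -84.9 gap 39.8 F [-0.1  0.  -0.3] q [0.37 0.55 1.48 0.   1.11 1.85]
```

>>> jog_arm([
  [[0, 4.5, -14, 0, 0, 0], [0, 0, -14, 0, 0, 0], [0, 0, -10, 0, 0, 0], [0, 0, -3, 0, 0, 0], [0, 0, 0, 0, 0, 0]],
])

```text
clock: 3.0
eef_pos: [554.1, 254.7, 55.3]
eef_rot: [2.242, 1.564, 0.759]
wrist_force: [-0.2, 0.6, -0.2]
finger_gap: 40.2
```

>>> jog_arm([
  [[0, 0, 0, 0, 0, 0]],
])

```text
clock: 3.1
eef_pos: [554.1, 254.7, 55.4]
eef_rot: [2.25, 1.564, 0.767]
wrist_force: [-0.5, 0.5, 0.6]
finger_gap: 39.9
```

>>> jog_arm([
  [[-1, 1.2, -2, 0, 0, 0], [0, 0, 0, 0, 0, 0]],
])

```text
clock: 3.3
eef_pos: [553.3, 256.2, 53.9]
eef_rot: [2.197, 1.563, 0.715]
wrist_force: [0.1, -0.1, -0.4]
finger_gap: 40.0
```

>>> jog_arm([
  [[0, 0, 0, 0, 0, 0], [0, 0, 0, 0, 0, 0], [0, 0, 0, 0, 0, 0], [0, 0, 0, 0, 0, 0], [0, 0, 0, 0, 0, 0]],
], gripper=-1, squeeze=20)

```text
clock: 3.8
eef_pos: [553.5, 256.4, 54.5]
eef_rot: [2.158, 1.562, 0.675]
wrist_force: [0.1, 0.1, 0.4]
finger_gap: 18.1
```

>>> jog_arm([
  [[0, 0, 12, 0, 0, 0], [0, 0, 25, 0, 0, 0], [0, 0, 25, 0, 0, 0], [0, 0, 5, 0, 0, 0], [0, 0, 0, 0, 0, 0]],
])

```text
clock: 4.3
eef_pos: [553.1, 256.2, 125.7]
eef_rot: [2.159, 1.563, 0.676]
wrist_force: [-0.3, 0.1, 0.2]
finger_gap: 17.9
```

Run:
```python
from h import *
im=cv2.imread("pics/top0.png").astype(int)
sub=np.zeros(im.shape[:2],np.uint8); sub[160:225,308:332]=((im[...,2]-im[...,0])[160:225,308:332]>50)
n,l,st,c=cv2.connectedComponentsWithStats(sub)
for i in range(1,n):
    if st[i,4]>8:
        q=im[...,2]-im[...,0]; v,u=np.nonzero(l==i); print(st[i,2:],c[i].round(1),ray("top",*c[i],6).round(1),ray("top",*c[i],8).round(1))
for n_ in("top","scene"):
    w=np.load(n_+"0.npy")
    z=w[...,2]; m=(abs(w[...,0]-553)<120)&(abs(w[...,1]-4)<50)
    for lo,hi in((29,36),(31,36)):
        P=w[m&(z>lo)&(z<hi)][:,:2].astype(np.float32); r=cv2.minAreaRect(P); print(n_,lo,len(P),np.round(r[0],1),np.round(r[1],1),round(r[2],1))
    for sx in(637,469):
        mm=m&(abs(w[...,0]-sx)<14)&(z>68)&(z<82); P=w[mm]; print("pin",len(P),P.mean(0).round(1) if len(P) else "")
        mm=m&(abs(w[...,0]-sx)<20)&(z>54)&(z<63); P=w[mm]; print("shoulder",len(P),np.round(cv2.minAreaRect(P[:,:2].astype(np.float32))[0],1),P.mean(0).round(1))
```

```text
[ 5  6 26] [318.  171.9] [609.6   7.4] [609.3   7.3]
[ 6  7 34] [319.3 185. ] [573.5   4.7] [573.2   4.6]
[ 6  7 32] [320.7 198.2] [537.4   1.5] [537.2   1.5]
[ 6  6 32] [322.5 211.5] [501.2  -2.5] [501.1  -2.6]
top 29 1182 [555.8   3. ] [199.6  64. ] 5.2
top 31 644 [555.3   2.8] [198.2  63.6] 5.1
pin 12 [638.8  10.6  73.3]
shoulder 22 [640.1  10.5] [638.4  10.2  57.3]
pin 10 [471.8  -4.5  74.1]
shoulder 27 [472.4  -4.9] [472.5  -4.6  58.1]
scene 29 997 [552.3   2.9] [201.8  67.9] 4.8
scene 31 565 [551.5   3.6] [200.5  66.1] 4.6
pin 13 [636.1  11.8  72.6]
shoulder 22 [634.8  11.9] [634.9  12.7  57.1]
pin 14 [469.6  -4.   72.1]
shoulder 25 [467.6  -3.8] [467.5  -2.5  58.2]
```

>>> jog_arm([
  [[2, -30, 0, 0, 0, 0], [3, -45, 0, 0, 0, 0], [4, -45, 0, 0, 0, 0], [4, -45, 0, 0, 0, 0], [4, -40, 0, 0, 0, 0]],
])

```text
clock: 4.8
eef_pos: [567.5, 48.8, 121.1]
eef_rot: [2.681, 1.565, 1.207]
wrist_force: [-0.6, 0.1, -0.1]
finger_gap: 17.8
```

>>> jog_arm([
  [[1, -20, 0, 0, 0, 0], [0, -6, 0, 0, 0, 0], [0, 0, 0, 0, 0, 0], [0, 0, 0, 0, 0, 0]],
])

```text
clock: 5.2
eef_pos: [567.3, 18.3, 117.8]
eef_rot: [-2.786, 1.565, 2.017]
wrist_force: [0.7, 0.4, -1.0]
finger_gap: 17.3
```

>>> jog_arm([
  [[3, -6, -8, 0, 0, 0], [2, -5, -8, 0, 0, 0], [0, -1, -2, 0, 0, 0], [0, 0, 0, 0, 0, 0], [0, 0, 0, 0, 0, 0]],
])

```text
clock: 5.7
eef_pos: [572.3, 8.7, 97.0]
eef_rot: [-2.603, 1.564, 2.204]
wrist_force: [-0.4, -0.0, 0.4]
finger_gap: 17.8
```

Run:
```python
from h import *
tool()
for n in("top","scene"):
    im,d,w=cam(n); cv2.imwrite(f"pics/{n}2.png",im); np.save(n+"2.npy",w)
a=cv2.imread("pics/top2.png")[130:250,260:380];b=cv2.imread("pics/scene2.png")[140:260,270:390]
cv2.imwrite("pics/c3.png",cv2.resize(np.hstack([a,b]),None,fx=3.3,fy=3.3))
```

```text
t 5.7 pos [572.3   8.7  97. ] app [-0.004  0.006 -1.   ] jaw az -84.57 gap 17.8 F [-0.4 -0.   0.4] q [-0.05  0.48  1.58  0.01  1.08  1.42]
```

View pics/c3.png

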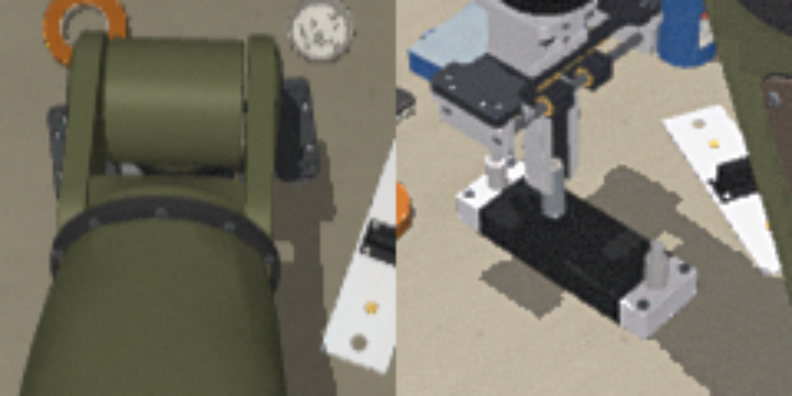

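Scene half: the cell hangs upright in the jaws just above bore 2, slightly to the +y side. I'll correct y and lower it.

>>> jog_arm([
  [[0, -2, 0, 0, 0, 0], [0.2, -1.4, -6, 0, 0, 0], [0, 0, -4, 0, 0, 0], [0, 0, 0, 0, 0, 0], [0, 0, 0, 0, 0, 0]],
])

```text
clock: 6.3
eef_pos: [572.7, 5.0, 86.9]
eef_rot: [-2.76, 1.565, 2.047]
wrist_force: [-0.4, -0.1, -0.8]
finger_gap: 18.0
```

Run:
```python
from h import *
tool()
im,d,w=cam("scene")
z=w[...,2]; m=(abs(w[...,0]-571)<16)&(abs(w[...,1]-5)<20)&(z>38)&(z<62)
P=w[m]; print(len(P),np.percentile(P,[3,50,97],0).round(1))
w=np.load("scene0.npy"); z=w[...,2]; m=(abs(w[...,0]-551)<14)&(abs(w[...,1]-256)<14)&(z>12)&(z<45)
P=w[m]; print(len(P),np.percentile(P,[3,50,97],0).round(1),"B in tray")
```

```text
t 6.3 pos [572.7   5.   86.9] app [-0.003  0.005 -1.   ] jaw az -84.57 gap 18.0 F [-0.4 -0.1 -0.8] q [-0.06  0.5   1.59  0.01  1.06  1.42]
43 [[560.6   3.5  39.1]
 [565.1  10.1  49.9]
 [575.2  15.2  59.7]]
68 [[542.  249.3  13.1]
 [545.4 259.9  28.3]
 [552.9 264.9  43.6]] B in tray
```

>>> jog_arm([
  [[0, 0, -4, 0, 0, 0], [0, 0, -4, 0, 0, 0], [0, 0, -3, 0, 0, 0], [0, 0, -2, 0, 0, 0], [0, 0, 0, 0, 0, 0]],
])

```text
clock: 6.85
eef_pos: [572.7, 5.1, 72.6]
eef_rot: [-2.744, 1.565, 2.064]
wrist_force: [-0.1, 0.5, -0.7]
finger_gap: 17.9
```

>>> jog_arm([
  [[0, 0, -4, 0, 0, 0], [0, 0, -4, 0, 0, 0], [0, 0, -3, 0, 0, 0], [0, 0, -1, 0, 0, 0], [0, 0, 0, 0, 0, 0]],
])

```text
clock: 7.35
eef_pos: [572.6, 5.1, 59.5]
eef_rot: [-2.732, 1.565, 2.075]
wrist_force: [0.1, -0.4, -0.0]
finger_gap: 17.7
```

>>> jog_arm([
  [[0, 0, -2.5, 0, 0, 0], [0, 0, -0.5, 0, 0, 0], [0, 0, 0, 0, 0, 0]],
])

```text
clock: 7.65
eef_pos: [572.8, 5.1, 56.4]
eef_rot: [-2.781, 1.565, 2.026]
wrist_force: [-0.8, 0.1, -1.0]
finger_gap: 17.8
```

>>> jog_arm([
  [[0, 0, 0, 0, 0, 0], [0, 0, 0, 0, 0, 0], [0, 0, 0, 0, 0, 0], [0, 0, 0, 0, 0, 0]],
], gripper=-0.15)

```text
clock: 8.05
eef_pos: [572.9, 5.1, 56.8]
eef_rot: [-2.873, 1.565, 1.935]
wrist_force: [-0.3, -0.3, 0.9]
finger_gap: 39.8
```

>>> jog_arm([
  [[0, 0, 15, 0, 0, 0], [0, 0, 30, 0, 0, 0], [0, 0, 15, 0, 0, 0], [0, 0, 0, 0, 0, 0]],
])

```text
clock: 8.45
eef_pos: [572.8, 5.1, 121.6]
eef_rot: [-2.937, 1.565, 1.87]
wrist_force: [-0.4, 0.3, -0.9]
finger_gap: 40.0
```

>>> jog_arm([
  [[6, 30, 0, 0, 0, 0], [9, 45, 0, 0, 0, 0], [10, 45, 0, 0, 0, 0], [10, 45, 0, 0, 0, 0], [9, 40, 0, 0, 0, 0]],
])

```text
clock: 8.95
eef_pos: [617.3, 212.3, 122.8]
eef_rot: [3.034, 1.566, 1.55]
wrist_force: [1.0, -0.9, 0.6]
finger_gap: 39.8
```

>>> jog_arm([
  [[5, 25, 0, 0, 0, 0], [3, 14, 0, 0, 0, 0], [1, 4, 0, 0, 0, 0], [0, 0, 0, 0, 0, 0], [0, 0, 0, 0, 0, 0]],
])

```text
clock: 9.45
eef_pos: [625.2, 261.5, 120.4]
eef_rot: [-2.693, 1.566, 2.112]
wrist_force: [-0.1, -0.5, -0.3]
finger_gap: 40.2
```

```bash
python3 -c "
from h import *
tool()"
```

```text
t 9.45 pos [625.2 261.5 120.4] app [-0.002  0.004 -1.   ] jaw az -84.71 gap 40.2 F [-0.1 -0.5 -0.3] q [0.34 0.68 1.22 0.   1.25 1.82]
```

>>> jog_arm([
  [[0.8, -0.3, -14, 0, 0, 0], [0, 0, -20, 0, 0, 0], [0, 0, -18, 0, 0, 0], [0, 0, -9, 0, 0, 0], [0, 0, -3, 0, 0, 0]],
])

```text
clock: 9.95
eef_pos: [626.2, 256.6, 52.2]
eef_rot: [-2.682, 1.566, 2.118]
wrist_force: [0.4, 0.0, -0.5]
finger_gap: 40.0
```

>>> jog_arm([
  [[0, 0, 0, 0, 0, 0], [0, 0, 0, 0, 0, 0]],
])

```text
clock: 10.15
eef_pos: [626.4, 256.0, 52.2]
eef_rot: [-2.641, 1.566, 2.158]
wrist_force: [-0.3, -0.3, -0.4]
finger_gap: 40.0
```

>>> jog_arm([
  [[0, 3, 1, 0, 0, 0], [0, 2, 1, 0, 0, 0], [0, 0, 0, 0, 0, 0], [0, 0, 0, 0, 0, 0]],
])

```text
clock: 10.55
eef_pos: [627.2, 261.9, 56.7]
eef_rot: [2.917, 1.566, 1.433]
wrist_force: [0.4, -0.7, -0.1]
finger_gap: 40.0
```

>>> jog_arm([
  [[-0.8, -0.6, -2, 0, 0, 0], [0, 0, 0, 0, 0, 0]],
])

```text
clock: 10.75
eef_pos: [626.4, 261.3, 54.7]
eef_rot: [2.867, 1.566, 1.384]
wrist_force: [-0.3, -0.8, 0.2]
finger_gap: 39.7
```

>>> jog_arm([
  [[0, 0, 0, 0, 0, 0], [0, 0, 0, 0, 0, 0], [0, 0, 0, 0, 0, 0], [0, 0, 0, 0, 0, 0], [0, 0, 0, 0, 0, 0]],
], gripper=-1)

```text
clock: 11.25
eef_pos: [626.3, 261.2, 54.5]
eef_rot: [2.917, 1.566, 1.434]
wrist_force: [0.2, 0.6, 0.1]
finger_gap: 18.0
```

>>> jog_arm([
  [[0, 0, 14, 0, 0, 0], [0, 0, 25, 0, 0, 0], [0, 0, 20, 0, 0, 0], [0, 0, 5, 0, 0, 0], [0, 0, 0, 0, 0, 0]],
])

```text
clock: 11.75
eef_pos: [626.1, 261.1, 123.4]
eef_rot: [2.837, 1.566, 1.353]
wrist_force: [-0.3, 0.4, -0.6]
finger_gap: 17.8
```

>>> jog_arm([
  [[-2, -30, 0, 0, 0, 0], [-3, -45, 0, 0, 0, 0], [-3, -45, 0, 0, 0, 0], [-3, -45, 0, 0, 0, 0], [-3, -40, 0, 0, 0, 0]],
])

```text
clock: 12.25
eef_pos: [608.9, 54.4, 119.6]
eef_rot: [-2.789, 1.565, 2.018]
wrist_force: [-0.1, -0.2, 0.1]
finger_gap: 18.0
```

>>> jog_arm([
  [[-2, -24, -2, 0, 0, 0], [-1, -12, -5, 0, 0, 0], [0, -4, -4, 0, 0, 0], [0, 0, 0, 0, 0, 0], [0, 0, 0, 0, 0, 0]],
])

```text
clock: 12.75
eef_pos: [604.4, 10.0, 105.2]
eef_rot: [-2.342, 1.562, 2.461]
wrist_force: [-1.2, 0.4, -0.7]
finger_gap: 17.6
```

```bash
python3 -c "
from h import *
tool()"
```

```text
t 12.75 pos [604.4  10.  105.2] app [-0.007  0.005 -1.   ] jaw az -84.81 gap 17.6 F [-1.2  0.4 -0.7] q [-0.05  0.54  1.47  0.01  1.14  1.43]
```

>>> jog_arm([
  [[2.5, -0.8, -3, -0.2, -0.3, 0], [1.0, -0.5, -4, 0, 0, 0], [0, 0, -3, 0, 0, 0], [0, 0, 0, 0, 0, 0], [0, 0, 0, 0, 0, 0]],
])

```text
clock: 13.25
eef_pos: [608.5, 11.9, 94.0]
eef_rot: [-2.748, 1.569, 2.059]
wrist_force: [-0.4, 0.1, -0.4]
finger_gap: 18.1
```

```bash
python3 -c "
from h import *
tool()"
```

```text
t 13.25 pos [608.5  11.9  94. ] app [-0.001  0.002 -1.   ] jaw az -84.58 gap 18.1 F [-0.4  0.1 -0.4] q [-0.04  0.56  1.47  0.    1.11  1.43]
```

>>> jog_arm([
  [[-0.2, -2, -2, 0, 0, 0], [0, -1.3, -2, 0, 0, 0], [0, 0, -2, 0, 0, 0], [0, 0, 0, 0, 0, 0], [0, 0, 0, 0, 0, 0]],
])

```text
clock: 13.75
eef_pos: [608.3, 8.1, 87.7]
eef_rot: [-2.903, 1.569, 1.904]
wrist_force: [-0.1, -0.3, -0.2]
finger_gap: 18.0
```

>>> jog_arm([
  [[0, 0.3, -4, 0, 0, 0], [0, 0, -4, 0, 0, 0], [0, 0, -3, 0, 0, 0], [0, 0, -2, 0, 0, 0], [0, 0, 0, 0, 0, 0]],
])

```text
clock: 14.25
eef_pos: [608.2, 8.5, 73.4]
eef_rot: [-2.774, 1.569, 2.033]
wrist_force: [-0.0, 0.3, 0.2]
finger_gap: 17.7
```

>>> jog_arm([
  [[0, 0, -4, 0, 0, 0], [0, 0, -4, 0, 0, 0], [0, 0, -3, 0, 0, 0], [0, 0, -1, 0, 0, 0], [0, 0, 0, 0, 0, 0]],
])

```text
clock: 14.75
eef_pos: [608.1, 8.5, 60.2]
eef_rot: [-2.731, 1.569, 2.076]
wrist_force: [-0.2, 0.3, 0.1]
finger_gap: 17.8
```

>>> jog_arm([
  [[0, 0, -2.5, 0, 0, 0], [0, 0, -1, 0, 0, 0], [0, 0, 0, 0, 0, 0]],
])

```text
clock: 15.05
eef_pos: [608.2, 8.5, 56.6]
eef_rot: [-2.863, 1.569, 1.944]
wrist_force: [-0.7, -0.2, -1.4]
finger_gap: 17.6
```

>>> jog_arm([
  [[0, 0, 0, 0, 0, 0], [0, 0, 0, 0, 0, 0], [0, 0, 0, 0, 0, 0], [0, 0, 0, 0, 0, 0]],
], gripper=-0.15)

```text
clock: 15.45
eef_pos: [608.5, 8.5, 57.0]
eef_rot: [3.011, 1.569, 1.535]
wrist_force: [1.0, 0.8, 0.2]
finger_gap: 39.5
```

>>> jog_arm([
  [[0, 0, 15, 0, 0, 0], [0, 0, 30, 0, 0, 0], [0, 0, 15, 0, 0, 0], [0, 0, 0, 0, 0, 0]],
])

```text
clock: 15.85
eef_pos: [608.4, 8.5, 121.9]
eef_rot: [2.694, 1.569, 1.218]
wrist_force: [0.3, -0.2, 0.4]
finger_gap: 39.8
```

>>> jog_arm([
  [[-6, 30, 0, 0, 0, 0], [-9, 45, 0, 0, 0, 0], [-9, 45, 0, 0, 0, 0], [-9, 45, 0, 0, 0, 0], [-9, 45, 0, 0, 0, 0]],
])

```text
clock: 16.35
eef_pos: [565.3, 219.8, 122.5]
eef_rot: [1.884, 1.568, 0.399]
wrist_force: [0.3, 0.1, -0.2]
finger_gap: 39.7
```

>>> jog_arm([
  [[-9, 45, 0, 0, 0, 0], [-6, 30, 0, 0, 0, 0], [-3, 15, 0, 0, 0, 0], [-2, 7, 0, 0, 0, 0], [0, 2, 0, 0, 0, 0]],
])

```text
clock: 16.85
eef_pos: [541.8, 326.3, 121.4]
eef_rot: [1.99, 1.57, 0.509]
wrist_force: [-0.3, -0.0, 0.1]
finger_gap: 39.6
```

>>> jog_arm([
  [[0, 0, 0, 0, 0, 0], [0, 0, 0, 0, 0, 0], [0, 0, 0, 0, 0, 0]],
])

```text
clock: 17.15
eef_pos: [543.1, 323.3, 121.3]
eef_rot: [1.58, 1.57, 0.097]
wrist_force: [0.2, -0.1, 0.3]
finger_gap: 39.9
```

```bash
python3 -c "
from h import *
tool()"
```

```text
t 17.15 pos [543.1 323.3 121.3] app [ 0.001  0.    -1.   ] jaw az -85.0 gap 39.9 F [ 0.2 -0.1  0.3] q [ 0.48  0.57  1.38 -0.    1.19  1.96]
```

>>> jog_arm([
  [[1.2, 4, -10, 0, 0, 0], [1, 3, -16, 0, 0, 0], [0, 1, -16, 0, 0, 0], [0, 0, -8, 0, 0, 0], [0, 0, 0, 0, 0, 0]],
])

```text
clock: 17.65
eef_pos: [545.7, 330.2, 65.7]
eef_rot: [-0.695, 1.57, -2.181]
wrist_force: [-0.0, -0.2, -0.0]
finger_gap: 40.1
```

>>> jog_arm([
  [[0, 0, 0, 0, 0, 0]],
])

```text
clock: 17.75
eef_pos: [545.6, 330.1, 65.4]
eef_rot: [-0.883, 1.569, -2.369]
wrist_force: [0.4, -0.0, -0.1]
finger_gap: 40.2
```

>>> jog_arm([
  [[-0.3, 1.4, -6, 0, 0, 0], [0, 0, -4, 0, 0, 0], [0, 0, -1, 0, 0, 0], [0, 0, 0, 0, 0, 0]],
])

```text
clock: 18.15
eef_pos: [545.8, 332.0, 54.7]
eef_rot: [1.353, 1.57, -0.133]
wrist_force: [-0.0, 1.4, 0.2]
finger_gap: 40.0
```

>>> jog_arm([
  [[0, 0, 0, 0, 0, 0], [0, 0, 0, 0, 0, 0], [0, 0, 0, 0, 0, 0], [0, 0, 0, 0, 0, 0], [0, 0, 0, 0, 0, 0]],
], gripper=-1)

```text
clock: 18.65
eef_pos: [546.1, 332.1, 55.4]
eef_rot: [1.728, 1.569, 0.243]
wrist_force: [0.4, -0.2, -1.0]
finger_gap: 18.0
```

>>> jog_arm([
  [[0, 0, 14, 0, 0, 0], [0, 0, 25, 0, 0, 0], [0, 0, 20, 0, 0, 0], [0, 0, 5, 0, 0, 0], [0, 0, 0, 0, 0, 0]],
])

```text
clock: 19.15
eef_pos: [545.9, 332.0, 124.5]
eef_rot: [1.786, 1.568, 0.3]
wrist_force: [-0.0, 0.3, -1.3]
finger_gap: 17.8
```

>>> jog_arm([
  [[-1, -30, 0, 0, 0, 0], [-1, -45, 0, 0, 0, 0], [-1, -45, 0, 0, 0, 0], [-1, -45, 0, 0, 0, 0], [-1, -45, 0, 0, 0, 0]],
])

```text
clock: 19.65
eef_pos: [537.8, 119.7, 120.9]
eef_rot: [-2.198, 1.57, 2.607]
wrist_force: [1.5, -0.2, -1.0]
finger_gap: 17.5
```

>>> jog_arm([
  [[-1, -45, 0, 0, 0, 0], [-1, -30, 0, 0, 0, 0], [-1, -17, 0, 0, 0, 0], [0, -8, 0, 0, 0, 0], [0, -3, 0, 0, 0, 0]],
])

```text
clock: 20.15
eef_pos: [532.2, 8.0, 117.8]
eef_rot: [-1.684, 1.565, 3.115]
wrist_force: [0.4, 0.1, -0.0]
finger_gap: 17.7
```

>>> jog_arm([
  [[0, 0, -6, 0, 0, 0], [0, 0, -6, 0, 0, 0], [0, 0, -2, 0, 0, 0], [0, 0, 0, 0, 0, 0]],
])

```text
clock: 20.55
eef_pos: [531.9, 10.5, 101.5]
eef_rot: [-1.736, 1.564, 3.066]
wrist_force: [0.1, -0.2, -0.3]
finger_gap: 17.8
```

```bash
python3 -c "
from h import *
tool()"
```

```text
t 20.55 pos [531.9  10.5 101.5] app [-0.007  0.001 -1.   ] jaw az -84.86 gap 17.8 F [ 0.1 -0.2 -0.3] q [-0.05  0.4   1.69  0.    1.06  1.43]
```

>>> jog_arm([
  [[2.6, -4, -3, 0, -0.35, 0], [2, -3.4, -3, 0, 0, 0], [0.5, -1, -3, 0, 0, 0], [0, 0, 0, 0, 0, 0], [0, 0, 0, 0, 0, 0]],
])

```text
clock: 21.05
eef_pos: [537.7, 2.0, 91.6]
eef_rot: [-2.744, 1.57, 2.059]
wrist_force: [-0.0, -0.6, -0.5]
finger_gap: 17.7
```

```bash
python3 -c "
from h import *
tool()"
```

```text
t 21.05 pos [537.7   2.   91.6] app [-0.     0.001 -1.   ] jaw az -84.8 gap 17.7 F [-0.  -0.6 -0.5] q [-0.06  0.42  1.69  0.    1.03  1.42]
```

>>> jog_arm([
  [[-0.6, 0.2, -4, 0, 0, 0], [0, 0, -5, 0, 0, 0], [0, 0, -4, 0, 0, 0], [0, 0, -2, 0, 0, 0], [0, 0, 0, 0, 0, 0]],
])

```text
clock: 21.55
eef_pos: [536.9, 2.3, 75.3]
eef_rot: [-2.646, 1.57, 2.157]
wrist_force: [0.5, 0.3, 0.1]
finger_gap: 17.8
```

>>> jog_arm([
  [[0, 0, -4, 0, 0, 0], [0, 0, -5, 0, 0, 0], [0, 0, -4, 0, 0, 0], [0, 0, -1, 0, 0, 0], [0, 0, 0, 0, 0, 0]],
])

```text
clock: 22.05
eef_pos: [536.9, 2.4, 59.9]
eef_rot: [-2.473, 1.57, 2.33]
wrist_force: [-0.4, 0.3, 0.2]
finger_gap: 17.9
```

>>> jog_arm([
  [[0, 0, -2.2, 0, 0, 0], [0, 0, -0.5, 0, 0, 0], [0, 0, 0, 0, 0, 0]],
])

```text
clock: 22.35
eef_pos: [537.0, 2.3, 57.2]
eef_rot: [-2.927, 1.57, 1.876]
wrist_force: [0.0, -1.1, -1.3]
finger_gap: 17.9
```

>>> jog_arm([
  [[0, 0, 0, 0, 0, 0], [0, 0, 0, 0, 0, 0], [0, 0, 0, 0, 0, 0], [0, 0, 0, 0, 0, 0]],
], gripper=-0.15)

```text
clock: 22.75
eef_pos: [537.3, 2.3, 57.6]
eef_rot: [2.171, 1.57, 0.691]
wrist_force: [-0.5, 0.5, 0.1]
finger_gap: 39.8
```

>>> jog_arm([
  [[0, 0, 15, 0, 0, 0], [0, 0, 30, 0, 0, 0], [0, 0, 15, 0, 0, 0], [0, 0, 0, 0, 0, 0]],
])

```text
clock: 23.15
eef_pos: [536.7, 2.3, 119.0]
eef_rot: [-2.209, 1.57, 2.594]
wrist_force: [-0.7, 0.1, 0.5]
finger_gap: 40.0
```

>>> jog_arm([
  [[-15, 30, 0, 0, 0, 0], [-20, 40, 0, 0, 0, 0], [-20, 40, 0, 0, 0, 0], [-20, 40, 0, 0, 0, 0], [-20, 38, 0, 0, 0, 0]],
])

```text
clock: 23.65
eef_pos: [438.6, 191.9, 115.5]
eef_rot: [-1.524, 1.569, -3.012]
wrist_force: [0.7, -0.8, -0.2]
finger_gap: 40.1
```

>>> jog_arm([
  [[-14, 24, 0, 0, 0, 0], [-8, 13, 0, 0, 0, 0], [-3, 6, 0, 0, 0, 0], [-1, 2, 0, 0, 0, 0], [0, 0, 0, 0, 0, 0]],
])

```text
clock: 24.15
eef_pos: [408.2, 241.4, 112.1]
eef_rot: [-1.368, 1.565, -2.851]
wrist_force: [1.6, -0.7, -0.0]
finger_gap: 39.8
```

>>> jog_arm([
  [[0, 0, 0, 0, 0, 0], [0, 0, 0, 0, 0, 0]],
])

```text
clock: 24.35
eef_pos: [408.9, 240.2, 111.8]
eef_rot: [-1.334, 1.565, -2.818]
wrist_force: [0.4, -0.9, -0.2]
finger_gap: 40.0
```

```bash
python3 -c "
from h import *
tool()"
```

```text
t 24.35 pos [408.9 240.2 111.8] app [-0.006 -0.002 -1.   ] jaw az -85.02 gap 40.0 F [ 0.4 -0.9 -0.2] q [0.45 0.27 1.85 0.   1.03 1.94]
```

Target D ≈ (413.8, 243.2).

>>> jog_arm([
  [[2.5, 1.5, -10, 0.1, -0.35, 0], [2, 1.2, -16, 0, 0, 0], [0.4, 0, -12, 0, 0, 0], [0, 0, -5, 0, 0, 0], [0, 0, 0, 0, 0, 0]],
])

```text
clock: 24.85
eef_pos: [415.0, 241.6, 65.3]
eef_rot: [1.501, 1.569, 0.015]
wrist_force: [-0.9, -0.5, 0.2]
finger_gap: 39.9
```

>>> jog_arm([
  [[0, 0, 0, 0, 0, 0]],
])

```text
clock: 24.95
eef_pos: [415.0, 241.5, 65.3]
eef_rot: [1.466, 1.569, -0.021]
wrist_force: [-0.2, 1.0, 0.1]
finger_gap: 40.2
```

>>> jog_arm([
  [[-1.2, 1.6, -6, 0, 0, 0], [0, 0, -4, 0, 0, 0], [0, 0, -1, 0, 0, 0], [0, 0, 0, 0, 0, 0]],
])

```text
clock: 25.35
eef_pos: [414.1, 243.6, 54.4]
eef_rot: [1.734, 1.568, 0.248]
wrist_force: [-0.2, 0.5, -0.1]
finger_gap: 40.2
```

>>> jog_arm([
  [[0, 0, 0, 0, 0, 0], [0, 0, 0, 0, 0, 0], [0, 0, 0, 0, 0, 0], [0, 0, 0, 0, 0, 0], [0, 0, 0, 0, 0, 0]],
], gripper=-1)

```text
clock: 25.85
eef_pos: [414.4, 243.7, 54.8]
eef_rot: [1.785, 1.567, 0.299]
wrist_force: [-0.1, -0.2, -0.9]
finger_gap: 18.1
```

>>> jog_arm([
  [[0, 0, 14, 0, 0, 0], [0, 0, 25, 0, 0, 0], [0, 0, 20, 0, 0, 0], [0, 0, 5, 0, 0, 0], [0, 0, 0, 0, 0, 0]],
])

```text
clock: 26.35
eef_pos: [413.6, 243.3, 120.0]
eef_rot: [1.626, 1.569, 0.14]
wrist_force: [-0.5, 0.2, -0.3]
finger_gap: 17.7
```

>>> jog_arm([
  [[10, -30, 0, 0, 0, 0], [15, -42, 0, 0, 0, 0], [15, -42, 0, 0, 0, 0], [15, -42, 0, 0, 0, 0], [15, -40, 0, 0, 0, 0]],
])

```text
clock: 26.85
eef_pos: [482.2, 44.0, 115.2]
eef_rot: [-1.706, 1.568, 3.099]
wrist_force: [0.5, -0.1, -1.1]
finger_gap: 17.7
```

>>> jog_arm([
  [[10, -26, 0, 0, 0, 0], [5, -13, 0, 0, 0, 0], [2, -5, 0, 0, 0, 0], [0, 0, 0, 0, 0, 0], [0, 0, 0, 0, 0, 0]],
])

```text
clock: 27.35
eef_pos: [498.7, -5.9, 110.0]
eef_rot: [-1.701, 1.562, 3.098]
wrist_force: [-0.4, -0.0, -0.5]
finger_gap: 18.0
```

>>> jog_arm([
  [[0, 0, -4, 0, 0, 0], [0, 0, -4, 0, 0, 0], [0, 0, -2, 0, 0, 0], [0, 0, 0, 0, 0, 0]],
])

```text
clock: 27.75
eef_pos: [498.0, -3.4, 98.7]
eef_rot: [-1.718, 1.561, 3.084]
wrist_force: [0.6, 0.3, -0.4]
finger_gap: 17.8
```

```bash
python3 -c "
from h import *
tool()"
```

```text
t 27.75 pos [498.   -3.4  98.7] app [-0.01   0.001 -1.   ] jaw az -84.86 gap 17.8 F [ 0.6  0.3 -0.4] q [-0.08  0.34  1.79 -0.    1.02  1.4 ]
```

>>> jog_arm([
  [[1.5, 1, -3, 0, -0.5, 0], [1.2, 1, -3, 0, 0, 0], [0, 0, -2, 0, 0, 0], [0, 0, 0, 0, 0, 0], [0, 0, 0, 0, 0, 0]],
])

```text
clock: 28.25
eef_pos: [501.0, -0.9, 90.1]
eef_rot: [2.903, 1.57, 1.423]
wrist_force: [-0.6, -0.6, 0.7]
finger_gap: 17.6
```

```bash
python3 -c "
from h import *
tool()"
```

```text
t 28.25 pos [501.   -0.9  90.1] app [ 0.     0.001 -1.   ] jaw az -84.83 gap 17.6 F [-0.6 -0.6  0.7] q [-0.08  0.35  1.79  0.    1.    1.4 ]
```

>>> jog_arm([
  [[0, -0.1, -4, 0, 0, 0], [0, 0, -5, 0, 0, 0], [0, 0, -3, 0, 0, 0], [0, 0, -2, 0, 0, 0], [0, 0, 0, 0, 0, 0]],
])

```text
clock: 28.75
eef_pos: [500.9, -1.2, 74.7]
eef_rot: [-3.105, 1.57, 1.697]
wrist_force: [-0.7, 0.2, 0.2]
finger_gap: 17.2
```

>>> jog_arm([
  [[0, 0, -4, 0, 0, 0], [0, 0, -5, 0, 0, 0], [0, 0, -3, 0, 0, 0], [0, 0, -1, 0, 0, 0], [0, 0, 0, 0, 0, 0]],
])

```text
clock: 29.25
eef_pos: [500.9, -1.2, 60.5]
eef_rot: [-2.889, 1.57, 1.914]
wrist_force: [-0.1, 0.1, 0.7]
finger_gap: 17.6
```

>>> jog_arm([
  [[0, 0, -2.5, 0, 0, 0], [0, 0, -0.8, 0, 0, 0], [0, 0, 0, 0, 0, 0]],
])

```text
clock: 29.55
eef_pos: [501.0, -1.2, 57.1]
eef_rot: [2.82, 1.57, 1.339]
wrist_force: [-0.3, -0.3, -0.6]
finger_gap: 18.0
```

>>> jog_arm([
  [[0, 0, 0, 0, 0, 0], [0, 0, 0, 0, 0, 0], [0, 0, 0, 0, 0, 0], [0, 0, 0, 0, 0, 0]],
], gripper=-0.15)

```text
clock: 29.95
eef_pos: [501.2, -1.2, 57.4]
eef_rot: [2.058, 1.57, 0.577]
wrist_force: [-1.4, 0.4, -0.8]
finger_gap: 39.8
```

>>> jog_arm([
  [[0, 0, 15, 0, 0, 0], [0, 0, 35, 0, 0, 0], [0, 0, 35, 0, 0, 0], [0, 15, 10, 0, 0, 0], [-20, 40, 0, 0, 0, 0]],
])

```text
clock: 30.45
eef_pos: [481.0, 53.0, 154.9]
eef_rot: [-2.624, 1.57, 2.174]
wrist_force: [-0.1, 0.4, -1.2]
finger_gap: 39.9
```

>>> jog_arm([
  [[-20, 40, 0, 0, 0, 0], [-20, 40, 0, 0, 0, 0], [-5, 15, 0, 0, 0, 0], [0, 0, 0, 0, 0, 0]],
])

```text
clock: 30.85
eef_pos: [431.1, 155.9, 153.3]
eef_rot: [-2.357, 1.569, 2.443]
wrist_force: [-0.3, -0.5, -0.6]
finger_gap: 39.9
```

Run:
```python
from h import *
tool()
for n in("top","scene"):
    im,d,w=cam(n); cv2.imwrite(f"pics/{n}3.png",im); np.save(n+"3.npy",w)
    z=w[...,2]
    for bx,by,nm,lo,hi in((516,-153,"rib",24,45),(515,-153,"plate",3,9)):
        R=100 if nm=="plate" else 60
        m=(np.hypot(w[...,0]-bx,w[...,1]-by)<R)&(z>lo)&(z<hi); P=w[m]; r=cv2.minAreaRect(P[:,:2].astype(np.float32)); print(n,nm,len(P),P.mean(0).round(1),np.round(r[0],1),np.round(r[1],1),round(r[2],1))
    for bx,by in((500.5,-1.1),(536.4,2.1),(572.2,5.3),(608.1,8.5)):
        m=(np.hypot(w[...,0]-bx,w[...,1]-by)<15)&(z>48)&(z<70); P=w[m]; print(n,"cell",len(P),P.mean(0).round(1),np.percentile(P[:,2],90).round(1))
a=cv2.imread("pics/top3.png")[130:250,300:500];b=cv2.imread("pics/scene3.png")[140:260,270:470]
cv2.imwrite("pics/c4.png",cv2.resize(np.vstack([a,b]),None,fx=2.5,fy=2.5))
```

```text
t 30.85 pos [431.1 155.9 153.3] app [-0.002  0.001 -1.   ] jaw az -84.96 gap 39.9 F [-0.3 -0.5 -0.6] q [0.27 0.17 1.85 0.   1.12 1.75]
top rib 82 [ 518.4 -153.4   31.2] [ 518.6 -154. ] [46.  11.4] 68.7
top plate 1372 [ 513.4 -152.6    4.8] [ 514.5 -153.8] [193.8 193. ] 17.0
top cell 40 [501.7  -0.9  53.6] 56.3
top cell 40 [537.6   2.4  53.4] 56.1
top cell 35 [572.7   5.6  54.1] 56.1
top cell 37 [609.2   8.6  53.8] 56.4
scene rib 73 [ 514.3 -152.4   30.1] [ 514.6 -153.2] [43.9 14.8] 63.1
scene plate 981 [ 505.  -149.4    4.8] [ 508.4 -153.7] [182.8 196.2] 22.7
scene cell 38 [4.982e+02 4.000e-01 5.320e+01] 55.7
scene cell 22 [531.1   4.9  51.1] 54.6<stdin>:10: RuntimeWarning: Mean of empty slice.
  ret = um.true_divide(
Traceback (most recent call last):
IndexError: index -1 is out of bounds for axis 0 with size 0
```

```bash
cat > keep.py <<'E'
from h import *
def keeper(n,im,c=(516.5,-153.3),R=115):
    g=im.min(2); w=np.zeros(g.shape,np.uint8)
    u,v=proj(n,(*c,5))[0]; L=int(R*0.45)
    u,v=int(u),int(v); w[v-L:v+L,u-L:u+L]=(g[v-L:v+L,u-L:u+L]>165)
    k,l,st,cc=cv2.connectedComponentsWithStats(w)
    big=[i for i in range(1,k) if st[i,4]>100]
    vv,uu=np.nonzero(np.isin(l,big))
    P=np.array([ray(n,a,b,5) for a,b in zip(uu,vv)],np.float32)
    r=cv2.minAreaRect(P); print(n,len(P),"plate",np.round(r[0],1),np.round(r[1],1),round(r[2],2))
E
python3 - <<'E'
from keep import *
for n in("top","scene"):
    keeper(n,cv2.imread(f"pics/{n}3.png"))
a=cv2.imread("pics/top3.png")[130:250,300:500]
if 1:
  b=cv2.imread("pics/scene3.png")[140:260,270:470]
  cv2.imwrite("pics/c4.png",cv2.resize(np.vstack([a,b]),None,fx=2.5,fy=2.5))
E
```

```text
top 1247 plate [ 518.1 -153.7] [ 55.9 200.4] 68.61
scene 1032 plate [536.9 -95.7] [184.1 207.3] 69.01
```

View pics/c4.png

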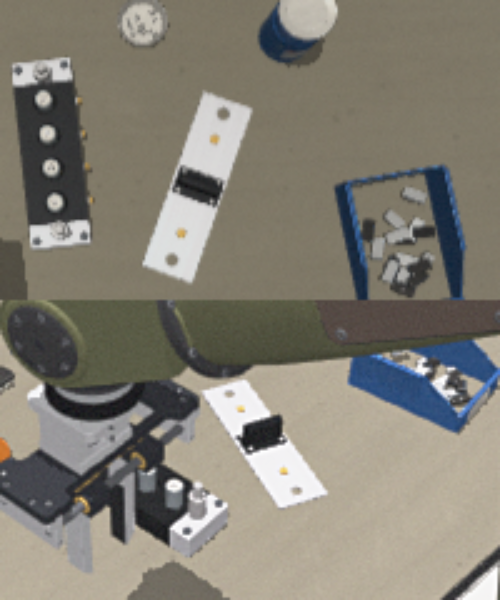

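The picture shows all four cells upright in the bores, and the keeper is unmoved at az ≈ −21.4°, with the bin beside it. Now I'll fetch the keeper at (517, −153).

>>> jog_arm([
  [[4, -16, 0, 0, 0, 5], [8, -28, 0, 0, 0, 6], [8, -28, 0, 0, 0, 6], [8, -28, 0, 0, 0, 6], [8, -28, 0, 0, 0, 6]],
])

```text
clock: 31.45
eef_pos: [469.2, 19.4, 151.8]
eef_rot: [-2.008, 1.567, -2.969]
wrist_force: [0.3, -0.1, 0.1]
finger_gap: 39.8
```

>>> jog_arm([
  [[8, -28, 0, 0, 0, 6], [8, -28, 0, 0, 0, 6], [8, -28, 0, 0, 0, 6], [8, -28, 0, 0, 0, 6], [8, -28, 0, 0, 0, 6]],
])

```text
clock: 31.95
eef_pos: [509.6, -133.4, 150.0]
eef_rot: [-2.161, 1.566, -2.586]
wrist_force: [-0.3, -0.6, -0.2]
finger_gap: 39.8
```

>>> jog_arm([
  [[6, -18, 0, 0, 0, 3], [3, -10, 0, 0, 0, 0], [1, -3, 0, 0, 0, 0], [0, 0, 0, 0, 0, 0], [0, 0, 0, 0, 0, 0]],
])

```text
clock: 32.45
eef_pos: [518.7, -171.7, 148.0]
eef_rot: [-2.426, 1.564, -2.805]
wrist_force: [0.1, -0.0, 0.3]
finger_gap: 39.6
```

```bash
python3 -c "
from h import *
tool()"
```

```text
t 32.45 pos [ 518.7 -171.7  148. ] app [-0.007 -0.002 -1.   ] jaw az -21.72 gap 39.6 F [ 0.1 -0.   0.3] q [-0.38  0.37  1.61 -0.    1.16 -0.  ]
```

>>> jog_arm([
  [[-1, 8, 0, 0.1, -0.4, 0.3], [-0.5, 7, -8, 0, 0, 0], [0, 2, -12, 0, 0, 0], [0, 0, -12, 0, 0, 0], [0, 0, -4, 0, 0, 0]],
])

```text
clock: 32.95
eef_pos: [516.7, -150.5, 109.3]
eef_rot: [0.161, 1.569, -0.211]
wrist_force: [0.5, 0.1, -0.7]
finger_gap: 40.0
```

>>> jog_arm([
  [[0, 0, 0, 0, 0, 0], [0, 0, 0, 0, 0, 0]],
])

```text
clock: 33.15
eef_pos: [516.3, -150.3, 108.0]
eef_rot: [2.651, 1.57, 2.28]
wrist_force: [0.9, 0.2, -0.1]
finger_gap: 40.0
```

Run:
```python
from keep import *
tool()
for n in("scene",):
    im,d,w=cam(n); z=w[...,2]
    m=(np.hypot(w[...,0]-516,w[...,1]+153)<40)&(z>20)&(z<40); P=w[m]
    r=cv2.minAreaRect(P[:,:2].astype(np.float32)); print(n,len(P),P.mean(0).round(1),np.round(r[0],1),np.round(r[1],1),round(r[2],1))
```

```text
t 33.15 pos [ 516.3 -150.3  108. ] app [-0.  0. -1.] jaw az -21.27 gap 40.0 F [ 0.9  0.2 -0.1] q [-0.35  0.4   1.68  0.    1.07  0.02]
scene 91 [ 514.3 -151.7   28.6] [ 515.1 -152.2] [46.3 14.2] 68.9
```

>>> jog_arm([
  [[0.6, -2, -10, 0, 0, 0], [0, -0.7, -20, 0, 0, 0], [0, 0, -18, 0, 0, 0], [0, 0, -8, 0, 0, 0], [0, 0, 0, 0, 0, 0]],
])

```text
clock: 33.7
eef_pos: [517.6, -154.4, 49.9]
eef_rot: [0.054, 1.568, -0.318]
wrist_force: [0.0, 0.4, 0.0]
finger_gap: 39.9
```

>>> jog_arm([
  [[0, 0, -5, 0, 0, 0], [0, 0, -7, 0, 0, 0], [0, 0, -4, 0, 0, 0], [0, 0, -1, 0, 0, 0], [0, 0, 0, 0, 0, 0]],
])

```text
clock: 34.2
eef_pos: [518.5, -154.8, 33.2]
eef_rot: [0.033, 1.566, -0.339]
wrist_force: [0.1, -0.4, -0.8]
finger_gap: 40.2
```

>>> jog_arm([
  [[-1.2, 1.5, -4, 0, 0.2, 0], [0, 0, -2, 0, 0, 0], [0, 0, 0, 0, 0, 0]],
])

```text
clock: 34.5
eef_pos: [517.4, -153.2, 27.2]
eef_rot: [-0.434, 1.568, -0.806]
wrist_force: [-0.5, -0.2, -0.1]
finger_gap: 39.6
```

```bash
python3 -c "
from h import *
tool()"
```

```text
t 34.5 pos [ 517.4 -153.2   27.2] app [ 0.002 -0.002 -1.   ] jaw az -21.33 gap 39.6 F [-0.5 -0.2 -0.1] q [-0.36  0.52  1.72 -0.    0.9   0.02]
```

>>> jog_arm([
  [[0, 0, 0, 0, 0, 0], [0, 0, 0, 0, 0, 0], [0, 0, 0, 0, 0, 0], [0, 0, 0, 0, 0, 0], [0, 0, 0, 0, 0, 0]],
], gripper=-1, squeeze=45)

```text
clock: 35.0
eef_pos: [517.6, -153.3, 27.4]
eef_rot: [-0.365, 1.567, -0.737]
wrist_force: [-0.0, -0.4, -0.4]
finger_gap: 12.2
```

```bash
python3 -c "
from h import *
tool()"
```

```text
t 35.0 pos [ 517.6 -153.3   27.4] app [ 0.002 -0.002 -1.   ] jaw az -21.33 gap 12.2 F [-0.  -0.4 -0.4] q [-0.36  0.52  1.72 -0.    0.9   0.02]
```

>>> jog_arm([
  [[0, 0, 12, 0, 0, 0], [0, 0, 25, 0, 0, 0], [0, 0, 30, 0, 0, 0], [0, 0, 25, 0, 0, 0], [0, 0, 8, 0, 0, 0]],
])

```text
clock: 35.5
eef_pos: [516.0, -152.7, 132.0]
eef_rot: [-1.963, 1.569, -2.336]
wrist_force: [0.1, 0.6, -2.4]
finger_gap: 11.8
```

>>> jog_arm([
  [[0, 0, 0, 0, 0, 0], [0, 0, 0, 0, 0, 0]],
])

```text
clock: 35.7
eef_pos: [516.1, -152.8, 132.6]
eef_rot: [-0.871, 1.569, -1.243]
wrist_force: [-0.9, -0.2, -2.6]
finger_gap: 11.5
```

```bash
python3 -c "
from h import *
tool()"
```

```text
t 35.7 pos [ 516.1 -152.8  132.6] app [ 0.    -0.001 -1.   ] jaw az -21.33 gap 11.5 F [-0.9 -0.2 -2.6] q [-0.36  0.37  1.66 -0.    1.12  0.02]
```

>>> jog_arm([
  [[5, 18, 0, 0, 0, 4], [8, 32, 0, 0, 0, 5.5], [8, 32, 0, 0, 0, 5.5], [8, 32, 0, 0, 0, 5.5], [4, 18, 0, 0, 0, 3.5]],
])

```text
clock: 36.2
eef_pos: [546.9, -18.1, 125.7]
eef_rot: [-3.082, 1.562, -3.025]
wrist_force: [0.2, -0.0, -2.1]
finger_gap: 11.4
```

>>> jog_arm([
  [[2, 8, 0, 0, 0, 1], [0, 2, 0, 0, 0, 0], [0, 0, 0, 0, 0, 0], [0, 0, 0, 0, 0, 0], [0, 0, 0, 0, 0, 0]],
])

```text
clock: 36.7
eef_pos: [547.5, -7.8, 122.1]
eef_rot: [3.133, 1.556, -3.078]
wrist_force: [-0.5, -0.3, -1.9]
finger_gap: 11.8
```

Run:
```python
from h import *
tool()
for n in("scene",):
    im,d,w=cam(n); cv2.imwrite(f"pics/{n}5.png",im); np.save(n+"5.npy",w)
b=cv2.imread("pics/scene5.png")[130:270,250:400]
cv2.imwrite("pics/c5.png",cv2.resize(b,None,fx=4,fy=4))
```

```text
t 36.7 pos [547.5  -7.8 122.1] app [-0.014 -0.001 -1.   ] jaw az 4.17 gap 11.8 F [-0.5 -0.3 -1.9] q [-0.08  0.41  1.63 -0.    1.12 -0.15]
```

View pics/c5.png

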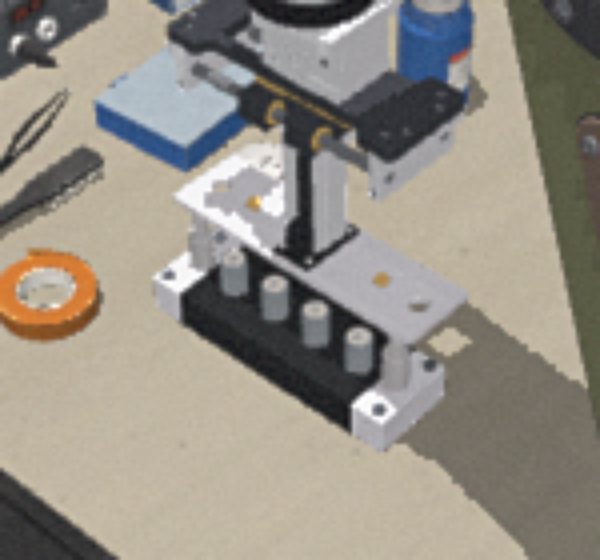

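The picture shows the keeper held level above the cradle, still about 1 cm toward −y. The four cells stand below it.

>>> jog_arm([
  [[3, 5, -2, 0.05, -0.7, 0.5], [2.5, 4.5, -3, 0, 0, 0.4], [1, 1.5, -3, 0, 0, 0], [0, 0, 0, 0, 0, 0], [0, 0, 0, 0, 0, 0]],
])

```text
clock: 37.25
eef_pos: [554.6, 3.4, 113.5]
eef_rot: [-3.12, 1.57, -3.032]
wrist_force: [0.1, 0.2, -2.2]
finger_gap: 11.9
```

```bash
python3 -c "
from h import *
tool()"
```

```text
t 37.25 pos [554.6   3.4 113.5] app [-0.001 -0.    -1.   ] jaw az 5.05 gap 11.9 F [ 0.1  0.2 -2.2] q [-0.06  0.43  1.62 -0.    1.09 -0.15]
```

Run:
```python
from h import *
im,d,w=cam("scene"); cv2.imwrite("pics/scene6.png",im)
z=w[...,2]; m=(abs(w[...,0]-553)<110)&(abs(w[...,1]-4)<40)&(z>83)&(z<98)
P=w[m]; r=cv2.minAreaRect(P[:,:2].astype(np.float32)); print(len(P),np.median(P[:,2]),np.round(r[0],1),np.round(r[1],1),r[2])
for e in((P[:,0]<470),(P[:,0]>630)): Q=P[e]; print(np.median(Q[:,2]).round(1), (Q[:,1].min()+Q[:,1].max())/2, Q[:,0].min().round(1),Q[:,0].max().round(1))
# from image colour: bright pixels on plane z=91.2
g=im.min(2); P=[]
for v in range(140,270):
    for u in range(250,400):
        if g[v,u]>150:
            x,y=ray("scene",u,v,91.2)
            if abs(x-553)<115 and abs(y-4)<40 and abs(z[v,u]-90)<9: P.append((x,y))
r=cv2.minAreaRect(np.array(P,np.float32)); print(len(P),np.round(r[0],1),np.round(r[1],1),r[2])
c=im[130:250,260:390]; cv2.imwrite("pics/c6.png",cv2.resize(c,None,fx=5,fy=5,interpolation=cv2.INTER_CUBIC))
```

```text
1115 90.25835540259845 [553.3   2.8] [205.3  59.6] 5.095170021057129
90.6 -5.741206743803996 450.7 469.8
89.5 10.519729125132816 630.4 656.2Traceback (most recent call last):
  File "<stdin>", line 11, in <module>
  File "h.py", line 17, in ray
    p=manip.camera_params(n); R=cv2.Rodrigues(np.array(p["rvec"],float))[0]; t=np.ravel(p["tvec"])
ValueError: time passes only in moves, steps and waits
```

>>> jog_arm([
  [[-0.3, 0.5, -3, 0, 0, 0], [0, 0, -3, 0, 0, 0], [0, 0, -1, 0, 0, 0], [0, 0, 0, 0, 0, 0], [0, 0, 0, 0, 0, 0]],
])

```text
clock: 37.8
eef_pos: [554.2, 3.7, 105.8]
eef_rot: [-3.125, 1.57, -3.037]
wrist_force: [-0.8, -0.6, -2.4]
finger_gap: 11.7
```

>>> jog_arm([
  [[0, 0, -1.5, 0, 0, 0], [0, 0, -1.5, 0, 0, 0], [0, 0, -0.5, 0, 0, 0], [0, 0, 0, 0, 0, 0]],
])

```text
clock: 38.2
eef_pos: [554.3, 3.6, 102.2]
eef_rot: [-2.99, 1.57, -2.902]
wrist_force: [-0.5, 0.6, -1.1]
finger_gap: 11.7
```

```bash
python3 -c "
from h import *
tool();print(manip.read_state()['moment'])"
```

```text
t 38.2 pos [554.3   3.6 102.2] app [-0.001 -0.    -1.   ] jaw az 5.03 gap 11.7 F [-0.5  0.6 -1.1] q [-0.06  0.44  1.63 -0.    1.07 -0.15]
[-0.0338685  -0.03921527  0.030348  ]
```

>>> jog_arm([
  [[0, 0.2, -1.5, 0, 0, 0], [0, 0, -1, 0, 0, 0], [0, 0, 0, 0, 0, 0]],
])

```text
clock: 38.5
eef_pos: [554.3, 3.9, 99.5]
eef_rot: [-2.915, 1.57, -2.828]
wrist_force: [0.4, -0.4, -1.6]
finger_gap: 11.9
```

```bash
python3 -c "
from h import *
tool();print(manip.read_state()['moment'])
im=manip.camera('scene')[0]; c=im[130:250,260:390]; cv2.imwrite('pics/c6.png',cv2.resize(c,None,fx=5,fy=5,interpolation=cv2.INTER_CUBIC))"
```

```text
t 38.5 pos [554.3   3.9  99.5] app [-0.001 -0.    -1.   ] jaw az 5.03 gap 11.9 F [ 0.4 -0.4 -1.6] q [-0.06  0.44  1.63 -0.    1.06 -0.15]
[-0.07483441 -0.13382245  0.03454055]
```

View pics/c6.png

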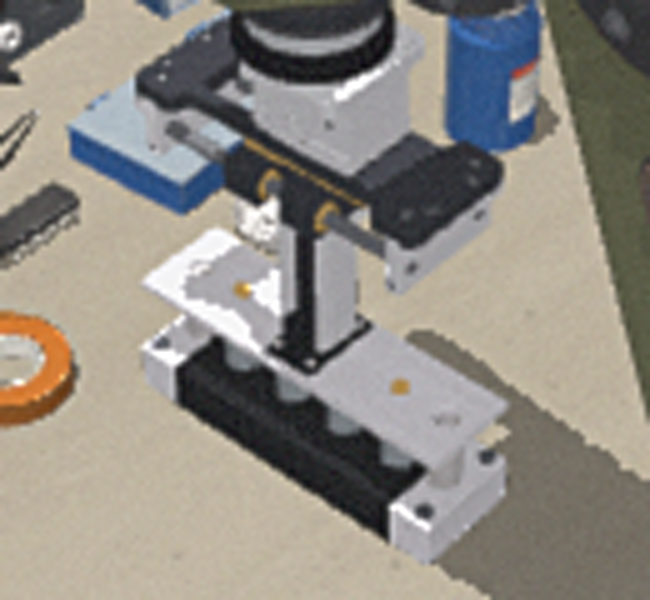

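The pin is visible in the near hole at (447,418) with almost no force, so the plate is past the pin tips. I'll keep lowering.

>>> jog_arm([
  [[0, 0, -2, 0, 0, 0], [0, 0, -2, 0, 0, 0], [0, 0, -1, 0, 0, 0], [0, 0, 0, 0, 0, 0]],
])

```text
clock: 38.95
eef_pos: [554.3, 3.8, 94.1]
eef_rot: [-2.936, 1.57, -2.848]
wrist_force: [-1.0, -0.1, -1.2]
finger_gap: 11.4
```

>>> jog_arm([
  [[0, 0, -2, 0, 0, 0], [0, 0, -2, 0, 0, 0], [0, 0, 0, 0, 0, 0], [0, 0, 0, 0, 0, 0]],
])

```text
clock: 39.35
eef_pos: [554.2, 3.8, 89.7]
eef_rot: [-3.076, 1.57, -2.988]
wrist_force: [-0.8, -0.5, -1.9]
finger_gap: 11.6
```

>>> jog_arm([
  [[0, 0, -1.5, 0, 0, 0], [0, 0, -0.7, 0, 0, 0], [0, 0, 0, 0, 0, 0], [0, 0, 0, 0, 0, 0]],
])

```text
clock: 39.75
eef_pos: [554.3, 3.8, 87.4]
eef_rot: [-2.85, 1.57, -2.762]
wrist_force: [-1.0, -0.3, -2.5]
finger_gap: 11.6
```

>>> jog_arm([
  [[0, 0, -0.6, 0, 0, 0], [0, 0, 0, 0, 0, 0], [0, 0, 0, 0, 0, 0]],
])

```text
clock: 40.05
eef_pos: [554.3, 3.8, 86.8]
eef_rot: [-2.725, 1.571, -2.638]
wrist_force: [-0.2, 0.1, -1.8]
finger_gap: 11.4
```

>>> jog_arm([
  [[0, 0, -0.5, 0, 0, 0], [0, 0, 0, 0, 0, 0], [0, 0, 0, 0, 0, 0]],
])

```text
clock: 40.35
eef_pos: [554.4, 3.8, 86.4]
eef_rot: [-1.301, 1.571, -1.213]
wrist_force: [0.1, 0.2, -1.1]
finger_gap: 11.9
```

>>> jog_arm([
  [[0, 0, 0, 0, 0, 0], [0, 0, 0, 0, 0, 0], [0, 0, 0, 0, 0, 0], [0, 0, 0, 0, 0, 0], [0, 0, 0, 0, 0, 0]],
], gripper=-0.3, squeeze=20)

```text
clock: 40.85
eef_pos: [554.8, 3.8, 86.9]
eef_rot: [-0.285, 1.57, -0.197]
wrist_force: [-0.1, 0.0, 0.3]
finger_gap: 32.5
```

>>> jog_arm([
  [[0, 0, 10, 0, 0, 0], [0, 0, 25, 0, 0, 0], [0, 0, 25, 0, 0, 0], [-15, 20, 15, 0, 0, 0], [-20, 40, 0, 0, 0, 0]],
])

```text
clock: 41.35
eef_pos: [520.0, 62.1, 166.9]
eef_rot: [-0.183, 1.569, -0.1]
wrist_force: [0.6, 0.2, 0.4]
finger_gap: 33.0
```

>>> jog_arm([
  [[-20, 40, 0, 0, 0, 0], [-20, 40, 0, 0, 0, 0], [-10, 20, 0, 0, 0, 0], [0, 0, 0, 0, 0, 0]],
])

```text
clock: 41.75
eef_pos: [466.6, 168.3, 171.4]
eef_rot: [0.13, 1.564, 0.215]
wrist_force: [-0.1, -0.6, -0.5]
finger_gap: 33.0
```

Run:
```python
from h import *
tool()
for n in("top","scene"):
    im,d,w=cam(n); cv2.imwrite(f"pics/{n}7.png",im); np.save(n+"7.npy",w); z=w[...,2]
    m=(abs(w[...,0]-554)<105)&(abs(w[...,1]-4)<45)&(z>55)&(z<70); P=w[m]
    if len(P)<20: continue
    r=cv2.minAreaRect(P[:,:2].astype(np.float32)); print(n,len(P),np.round(r[0],1),np.round(r[1],1),round(r[2],1))
    for e in(P[:,0]<490,P[:,0]>620): print(np.median(P[e][:,2]).round(1))
    m=(abs(w[...,0]-490)<110)&(abs(w[...,1]+350)<90)&(z>20)&(z<75); P=w[m]; r=cv2.minAreaRect(P[:,:2].astype(np.float32)); print("bin",len(P),np.round(r[0],1),np.round(r[1],1),round(r[2],1))
a=cv2.imread("pics/top7.png")[130:270,170:490]
cv2.imwrite("pics/c7.png",cv2.resize(a,None,fx=2.5,fy=2.5))
```

```text
t 41.75 pos [466.6 168.3 171.4] app [ 0.007  0.001 -1.   ] jaw az 4.88 gap 33.0 F [-0.1 -0.6 -0.5] q [ 0.27  0.23  1.74 -0.    1.17  0.19]
top 1548 [555.4   3.5] [200.5  56.1] 4.9
63.0
62.6
bin 722 [ 453.3 -359.1] [141.9 107.1] 8.0
scene 504 [491.4  -2. ] [81.  58.9] 6.2
63.1
nan
bin 782 [ 455.1 -360. ] [134.8 112.2] 9.2
  return _methods._mean(a, axis=axis, dtype=dtype,
  ret = ret.dtype.type(ret / rcount)
```

View pics/c7.png

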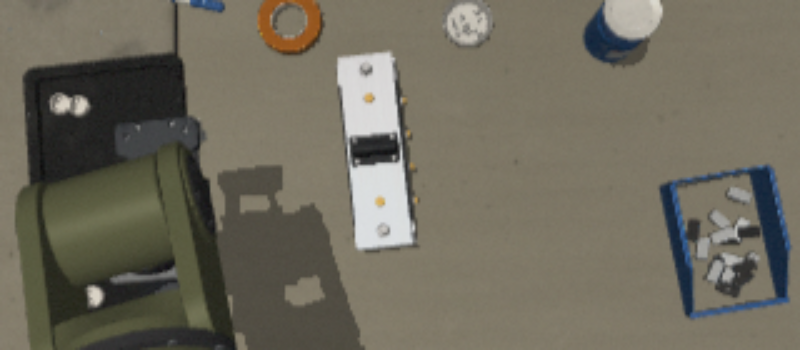

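The keeper is home: top at z≈63 at both ends, with pins through both holes at (366,69) and (383,230). The bin has been knocked to about (454,−359). Next I'll measure the brackets.

Run:
```python
from h import *
B=dict(A=(618.5,334),B=(482.5,248.5),C=(472,329),D=(408,318))
for n in("top","scene"):
    im=cv2.imread(f"pics/{n}0.png"); g=im.min(2).astype(float)
    for k,c in B.items():
        u0,v0=proj(n,(*c,17))[0].round().astype(int); r=13
        v,u=np.mgrid[v0-r:v0+r+1,u0-r:u0+r+1]; w=(g[v,u]>105).astype(np.uint8)
        kk,l,st,cc=cv2.connectedComponentsWithStats(w)
        keep=np.isin(l,[i for i in range(1,kk) if st[i,4]>6 and np.hypot(cc[i][0]-r,cc[i][1]-r)<11])
        p=manip.camera_params(n); P=[]
        R=cv2.Rodrigues(np.array(p["rvec"],float))[0]; t=np.ravel(p["tvec"]); o=-R.T@t
        uu,vv=u[keep],v[keep]; d=np.stack([(uu-p["cx"])/p["fx"],(vv-p["cy"])/p["fy"],np.ones(len(uu))],1)@R
        P=(o+d*((17-o[2])/d[:,2])[:,None])[:,:2].astype(np.float32)
        rr=cv2.minAreaRect(P); ev=np.linalg.eigh(np.cov(P.T))[1][:,1]; a=np.degrees(np.arctan2(ev[1],ev[0]))%180
        print(n,k,len(P),"mean",P.mean(0).round(1),"rect",np.round(rr[0],1),np.round(rr[1],1),"long az",a.round(1))
```

```text
top A 88 mean [618.  335.7] rect [618.4 335.8] [42.3 19.8] long az 84.3
top B 100 mean [482.6 248. ] rect [483.  248.3] [21.4 37.8] long az 94.0
top C 92 mean [471.7 326.8] rect [471.9 327.8] [41.2 19.5] long az 82.1
top D 98 mean [407.8 318.1] rect [408.4 318.7] [21.4 41.3] long az 100.6
scene A 164 mean [612.5 338.8] rect [612.2 338.3] [44.1 29.7] long az 88.2
scene B 166 mean [477.8 250.3] rect [477.7 250. ] [26.6 46.6] long az 101.3
scene C 190 mean [467.3 329.2] rect [467.1 329.2] [44.7 27.9] long az 89.0
scene D 195 mean [403.9 319.9] rect [404.2 319.7] [25.3 45.5] long az 106.8
```

>>> jog_arm([
  [[3, 18, -10, 0, -0.4, 0], [5, 25, -20, 0, 0, 0], [4, 20, -25, 0, 0, 0], [2, 9, -20, 0, 0, 0], [1, 3, -8, 0, 0, 0]],
], gripper=-0.06)

```text
clock: 42.35
eef_pos: [488.1, 237.7, 87.9]
eef_rot: [0.009, 1.551, 0.084]
wrist_force: [-0.1, -0.4, -0.3]
finger_gap: 44.1
```

>>> jog_arm([
  [[0, 0, 0, 0, 0, 0], [0, 0, 0, 0, 0, 0], [0, 0, 0, 0, 0, 0]],
])

```text
clock: 42.65
eef_pos: [489.5, 235.3, 88.6]
eef_rot: [-0.014, 1.552, 0.058]
wrist_force: [0.1, -0.3, 1.4]
finger_gap: 43.9
```

```bash
python3 -c "
from h import *
tool()"
```

```text
t 42.65 pos [489.5 235.3  88.6] app [ 0.019  0.001 -1.   ] jaw az 4.16 gap 43.9 F [ 0.1 -0.3  1.4] q [ 0.38  0.43  1.69 -0.01  1.01  0.31]
```

>>> jog_arm([
  [[-4, 6, -8, 0, 1.0, 0], [-3, 5, -14, 0, 0, 0], [0, 1.5, -14, 0, 0, 0], [0, 0, -6, 0, 0, 0], [0, 0, 0, 0, 0, 0]],
])

```text
clock: 43.15
eef_pos: [482.1, 248.3, 44.2]
eef_rot: [0.784, 1.568, 0.856]
wrist_force: [-0.0, 0.7, 0.2]
finger_gap: 44.0
```

>>> jog_arm([
  [[0, 0, 0, 0, 0, 0]],
])

```text
clock: 43.25
eef_pos: [481.9, 248.2, 43.9]
eef_rot: [0.913, 1.569, 0.985]
wrist_force: [-0.4, 0.1, -0.3]
finger_gap: 44.1
```

```bash
python3 -c "
from h import *
tool()"
```

```text
t 43.25 pos [481.9 248.2  43.9] app [ 0.001  0.002 -1.   ] jaw az 4.12 gap 44.1 F [-0.4  0.1 -0.3] q [0.41 0.5  1.7  0.   0.94 0.33]
```

>>> jog_arm([
  [[0, 0.3, -6, 0, 0, 0], [0, 0, -7, 0, 0, 0], [0, 0, -3, 0, 0, 0], [0, 0, -0.5, 0, 0, 0], [0, 0, 0, 0, 0, 0]],
])

```text
clock: 43.75
eef_pos: [482.4, 248.5, 26.5]
eef_rot: [0.689, 1.568, 0.76]
wrist_force: [-0.8, -0.1, 0.1]
finger_gap: 44.1
```

>>> jog_arm([
  [[0, 0, 0, 0, 0, 0], [0, 0, 0, 0, 0, 0], [0, 0, 0, 0, 0, 0], [0, 0, 0, 0, 0, 0], [0, 0, 0, 0, 0, 0]],
], gripper=-1)

```text
clock: 44.25
eef_pos: [482.7, 248.6, 27.2]
eef_rot: [0.583, 1.567, 0.655]
wrist_force: [1.5, -0.3, -0.3]
finger_gap: 21.8
```

>>> jog_arm([
  [[0, 0, 15, 0, 0, 0], [0, 0, 35, 0, 0, 0], [0, 0, 35, 0, 0, 0], [0, 0, 20, 0, 0, 0], [0, -10, 5, 0, 0, 0]],
])

```text
clock: 44.75
eef_pos: [481.6, 238.5, 144.2]
eef_rot: [0.636, 1.567, 0.709]
wrist_force: [-0.8, 0.4, -0.4]
finger_gap: 21.6
```

>>> jog_arm([
  [[0, -35, 0, 0, 0, 0], [0, -45, 0, 0, 0, 0], [0, -45, 0, 0, 0, 0], [0, -45, 0, 0, 0, 0], [0, -45, 0, 0, 0, 0]],
])

```text
clock: 45.25
eef_pos: [479.1, 17.3, 145.3]
eef_rot: [0.488, 1.565, 0.568]
wrist_force: [0.9, -0.4, -0.0]
finger_gap: 21.5
```

>>> jog_arm([
  [[0, -45, 0, 0, 0, 0], [0, -45, 0, 0, 0, 0], [0, -45, 0, 0, 0, 0], [0, -45, 0, 0, 0, 0], [0, -45, 0, 0, 0, 0]],
])

```text
clock: 45.75
eef_pos: [474.0, -219.2, 144.7]
eef_rot: [0.74, 1.566, 0.819]
wrist_force: [0.9, 1.0, -0.7]
finger_gap: 21.6
```

>>> jog_arm([
  [[0, -45, 0, 0, 0, 0], [0, -30, 0, 0, 0, 0], [0, -15, 0, 0, 0, 0], [0, -5, 0, 0, 0, 0], [0, 0, 0, 0, 0, 0]],
])

```text
clock: 46.25
eef_pos: [469.3, -322.8, 142.9]
eef_rot: [1.424, 1.566, 1.496]
wrist_force: [0.2, 0.1, -0.7]
finger_gap: 22.2
```

>>> jog_arm([
  [[0, 0, 0, 0, 0, 0], [0, 0, 0, 0, 0, 0]],
])

```text
clock: 46.45
eef_pos: [469.6, -320.5, 142.9]
eef_rot: [1.495, 1.565, 1.569]
wrist_force: [0.2, -1.4, 0.1]
finger_gap: 21.8
```

```bash
python3 -c "
from h import *
tool()"
```

```text
t 46.45 pos [ 469.6 -320.5  142.9] app [ 0.     0.005 -1.   ] jaw az 4.25 gap 21.8 F [ 0.2 -1.4  0.1] q [-0.67  0.42  1.56  0.    1.17 -0.74]
```

>>> jog_arm([
  [[5, -4, -10, 0, 0, 0], [5, -4, -25, 0, 0, 0], [2, -1, -25, 0, 0, 0], [0, 0, -15, 0, 0, 0], [0, 0, -5, 0, 0, 0]],
])

```text
clock: 46.95
eef_pos: [484.7, -327.6, 59.7]
eef_rot: [0.633, 1.567, 0.712]
wrist_force: [-0.6, -1.4, 0.9]
finger_gap: 21.7
```

>>> jog_arm([
  [[0, 0, -7, 0, 0, 0], [0, 0, -8, 0, 0, 0], [0, 0, -3, 0, 0, 0], [0, 0, 0, 0, 0, 0]],
])

```text
clock: 47.35
eef_pos: [485.5, -327.2, 40.6]
eef_rot: [0.451, 1.567, 0.531]
wrist_force: [-0.1, -1.3, -1.2]
finger_gap: 22.1
```

>>> jog_arm([
  [[0, 0, -1, 0, 0, 0], [0, 0, 0, 0, 0, 0], [0, 0, 0, 0, 0, 0], [0, 0, 0, 0, 0, 0]],
], gripper=-0.25)

```text
clock: 47.75
eef_pos: [485.8, -327.2, 40.6]
eef_rot: [0.29, 1.566, 0.37]
wrist_force: [0.2, -0.5, 0.0]
finger_gap: 35.3
```

>>> jog_arm([
  [[0, 0, 15, 0, 0, 0], [0, 0, 35, 0, 0, 0], [0, 0, 35, 0, 0, 0], [0, 0, 15, 0, 0, 0], [4, 20, 5, 0, 0, 0]],
])

```text
clock: 48.25
eef_pos: [488.8, -307.7, 153.5]
eef_rot: [0.215, 1.565, 0.293]
wrist_force: [0.1, 0.7, 0.2]
finger_gap: 35.4
```

>>> jog_arm([
  [[9, 45, 0, 0, 0, 0], [9, 45, 0, 0, 0, 0], [9, 45, 0, 0, 0, 0], [9, 45, 0, 0, 0, 0], [9, 45, 0, 0, 0, 0]],
], gripper=-0.06)

```text
clock: 48.75
eef_pos: [534.5, -78.4, 162.3]
eef_rot: [-0.258, 1.556, -0.186]
wrist_force: [1.5, -0.0, 0.1]
finger_gap: 44.6
```

>>> jog_arm([
  [[9, 45, 0, 0, 0, -2], [9, 45, 0, 0, 0, -2], [9, 45, 0, 0, 0, -2], [9, 45, 0, 0, 0, -2], [9, 45, 0, 0, 0, 0]],
])

```text
clock: 49.25
eef_pos: [580.1, 156.5, 170.2]
eef_rot: [-0.151, 1.549, -0.225]
wrist_force: [0.6, -0.5, 0.1]
finger_gap: 44.3
```

>>> jog_arm([
  [[9, 45, 0, 0, 0, 0], [9, 45, 0, 0, 0, 0], [8, 35, 0, 0, 0, 0], [4, 18, 0, 0, 0, 0], [0, 5, 0, 0, 0, 0]],
])

```text
clock: 49.75
eef_pos: [609.5, 316.3, 176.9]
eef_rot: [-0.02, 1.545, -0.089]
wrist_force: [-0.5, 0.4, -0.4]
finger_gap: 44.1
```

>>> jog_arm([
  [[0, 0, 0, 0, 0, 0], [0, 0, 0, 0, 0, 0], [0, 0, 0, 0, 0, 0]],
])

```text
clock: 50.05
eef_pos: [609.3, 314.7, 178.6]
eef_rot: [-0.013, 1.544, -0.083]
wrist_force: [0.7, 0.7, -0.1]
finger_gap: 44.0
```

```bash
python3 -c "
from h import *
tool()"
```

```text
t 50.05 pos [609.3 314.7 178.6] app [ 0.027 -0.002 -1.   ] jaw az -4.0 gap 44.0 F [ 0.7  0.7 -0.1] q [ 0.43  0.63  1.15 -0.01  1.34  0.5 ]
```

>>> jog_arm([
  [[3, 8, -10, 0.1, 1.5, 0], [3, 8, -28, 0, 0, 0], [2, 4, -35, 0, 0, 0], [0, 1, -32, 0, 0, 0], [0, 0, -14, 0, 0, 0]],
])

```text
clock: 50.55
eef_pos: [619.7, 331.1, 61.6]
eef_rot: [0.439, 1.564, 0.363]
wrist_force: [-0.2, 0.0, -0.7]
finger_gap: 44.1
```

>>> jog_arm([
  [[0, 0, -3, 0, 0, 0], [0, 0, 0, 0, 0, 0], [0, 0, 0, 0, 0, 0]],
])

```text
clock: 50.85
eef_pos: [620.4, 329.5, 59.7]
eef_rot: [0.418, 1.564, 0.34]
wrist_force: [0.1, 0.3, 0.3]
finger_gap: 44.4
```

```bash
python3 -c "
from h import *
tool()"
```

```text
t 50.85 pos [620.4 329.5  59.7] app [ 0.007  0.002 -1.   ] jaw az -4.47 gap 44.4 F [0.1 0.3 0.3] q [ 0.44  0.79  1.17 -0.    1.17  0.51]
```

>>> jog_arm([
  [[-2, 4, -6, 0, 0.4, 0], [-1, 2.5, -6, 0, 0, 0], [0, 0, -4, 0, 0, 0], [0, 0, 0, 0, 0, 0], [0, 0, 0, 0, 0, 0]],
])

```text
clock: 51.35
eef_pos: [618.2, 337.3, 46.0]
eef_rot: [0.999, 1.565, 0.922]
wrist_force: [-0.4, 0.2, -0.0]
finger_gap: 44.2
```

>>> jog_arm([
  [[0, 0, -6, 0, 0, 0], [0, 0, -5, 0, 0, 0], [0, 0, -2, 0, 0, 0], [0, 0, 0, 0, 0, 0]],
])

```text
clock: 51.75
eef_pos: [618.2, 337.1, 31.7]
eef_rot: [1.007, 1.565, 0.929]
wrist_force: [0.6, -0.3, -0.6]
finger_gap: 44.1
```

>>> jog_arm([
  [[-0.6, -0.6, -3, 0, 0, 0], [0, 0, -2, 0, 0, 0], [0, 0, 0, 0, 0, 0]],
])

```text
clock: 52.05
eef_pos: [617.6, 336.4, 26.3]
eef_rot: [1.011, 1.565, 0.933]
wrist_force: [-0.9, -0.5, 0.6]
finger_gap: 44.0
```

>>> jog_arm([
  [[0, 0, 0, 0, 0, 0], [0, 0, 0, 0, 0, 0], [0, 0, 0, 0, 0, 0], [0, 0, 0, 0, 0, 0], [0, 0, 0, 0, 0, 0]],
], gripper=-1)

```text
clock: 52.55
eef_pos: [617.8, 336.5, 26.8]
eef_rot: [0.956, 1.565, 0.878]
wrist_force: [1.0, -0.3, -0.1]
finger_gap: 21.8
```

>>> jog_arm([
  [[0, 0, 15, 0, 0, 0], [0, 0, 35, 0, 0, 0], [0, 0, 35, 0, 0, 0], [0, 0, 25, 0, 0, 0], [-3, -15, 5, 0, 0, 0]],
])

```text
clock: 53.05
eef_pos: [613.6, 322.0, 149.2]
eef_rot: [0.992, 1.565, 0.915]
wrist_force: [0.9, -0.2, -0.5]
finger_gap: 21.6
```

```bash
python3 -c "
from h import *
tool()"
```

```text
t 53.05 pos [613.6 322.  149.2] app [ 0.004  0.005 -1.   ] jaw az -4.39 gap 21.6 F [ 0.9 -0.2 -0.5] q [0.43 0.68 1.14 0.   1.32 0.51]
```

>>> jog_arm([
  [[-7, -38, 0, 0, 0, 0], [-8, -45, 0, 0, 0, 1], [-8, -45, 0, 0, 0, 1], [-8, -45, 0, 0, 0, 1], [-8, -45, 0, 0, 0, 1]],
])

```text
clock: 53.55
eef_pos: [573.0, 101.0, 157.8]
eef_rot: [0.571, 1.555, 0.572]
wrist_force: [1.2, -0.2, 0.5]
finger_gap: 22.2
```

>>> jog_arm([
  [[-8, -45, 0, 0, 0, 1], [-8, -45, 0, 0, 0, 1], [-8, -45, 0, 0, 0, 1], [-8, -45, 0, 0, 0, 1], [-8, -45, 0, 0, 0, 1]],
])

```text
clock: 54.05
eef_pos: [530.6, -132.8, 165.2]
eef_rot: [0.302, 1.548, 0.396]
wrist_force: [0.6, -0.1, 0.4]
finger_gap: 21.8
```

>>> jog_arm([
  [[-8, -45, 0, 0, 0, 1], [-8, -45, 0, 0, 0, 1], [-8, -45, 0, 0, 0, 0], [-8, -45, 0, 0, 0, 0], [-5, -30, 0, 0, 0, 0]],
])

```text
clock: 54.55
eef_pos: [490.5, -353.3, 172.8]
eef_rot: [0.052, 1.543, 0.181]
wrist_force: [0.7, 1.6, -0.6]
finger_gap: 21.7
```

>>> jog_arm([
  [[-2, -14, 0, 0, 0, 0], [0, -4, 0, 0, 0, 0], [0, 0, 0, 0, 0, 0], [0, 0, 0, 0, 0, 0], [0, 0, 0, 0, 0, 0]],
])

```text
clock: 55.05
eef_pos: [488.7, -371.9, 175.4]
eef_rot: [-0.005, 1.541, 0.123]
wrist_force: [0.2, 1.0, 0.3]
finger_gap: 21.8
```

```bash
python3 -c "
from h import *
tool()"
```

```text
t 55.05 pos [ 488.7 -371.9  175.4] app [ 0.03   0.004 -1.   ] jaw az 7.33 gap 21.8 F [0.2 1.  0.3] q [-0.72  0.47  1.4   0.02  1.25 -0.85]
```

>>> jog_arm([
  [[-1, -3, -12, 0, 1.6, 0], [-1, -2, -28, 0, 0, 0], [0, -1, -30, 0, 0, 0], [0, 0, -22, 0, 0, 0], [0, 0, -8, 0, 0, 0]],
])

```text
clock: 55.55
eef_pos: [487.9, -374.8, 70.9]
eef_rot: [2.446, 1.566, 2.579]
wrist_force: [0.2, -0.4, -0.3]
finger_gap: 22.1
```

>>> jog_arm([
  [[0, 0, 0, 0, 0, 0], [0, 0, 0, 0, 0, 0]],
])

```text
clock: 55.75
eef_pos: [488.0, -374.0, 69.9]
eef_rot: [2.483, 1.563, 2.618]
wrist_force: [0.7, -0.1, -0.9]
finger_gap: 21.8
```

>>> jog_arm([
  [[0, -2, -7, 0, 0, 0], [0, -2, -10, 0, 0, 0], [0, 0, -8, 0, 0, 0], [0, 0, -2, 0, 0, 0], [0, 0, 0, 0, 0, 0]],
])

```text
clock: 56.25
eef_pos: [488.8, -379.1, 43.1]
eef_rot: [2.744, 1.567, 2.879]
wrist_force: [-1.4, -0.8, -0.3]
finger_gap: 21.8
```

>>> jog_arm([
  [[0, 0, 0, 0, 0, 0], [0, 0, 0, 0, 0, 0], [0, 0, 0, 0, 0, 0], [0, 0, 0, 0, 0, 0]],
], gripper=-0.25)

```text
clock: 56.65
eef_pos: [489.1, -379.3, 43.9]
eef_rot: [2.892, 1.568, 3.026]
wrist_force: [-0.5, 0.2, 0.3]
finger_gap: 35.1
```

>>> jog_arm([
  [[0, 0, 15, 0, 0, 0], [0, 0, 35, 0, 0, 0], [0, 0, 35, 0, 0, 0], [0, 0, 15, 0, 0, 0], [0, 20, 5, 0, 0, 0]],
])

```text
clock: 57.15
eef_pos: [488.3, -359.9, 156.8]
eef_rot: [-3.11, 1.568, -2.977]
wrist_force: [0.0, 0.3, -0.6]
finger_gap: 35.0
```

```bash
python3 -c "
from h import *
tool()"
```

```text
t 57.15 pos [ 488.3 -359.9  156.8] app [-0.002 -0.    -1.   ] jaw az 7.62 gap 35.0 F [ 0.   0.3 -0.6] q [-0.69  0.49  1.43 -0.    1.23 -0.83]
```

>>> jog_arm([
  [[-1, 45, 0, 0, 0, -1], [-1, 45, 0, 0, 0, -1], [-1, 45, 0, 0, 0, -1], [-1, 45, 0, 0, 0, -1], [-1, 45, 0, 0, 0, -1]],
], gripper=-0.06)

```text
clock: 57.65
eef_pos: [482.5, -130.8, 164.9]
eef_rot: [-0.773, 1.562, -0.736]
wrist_force: [1.3, 0.6, 0.3]
finger_gap: 44.0
```

>>> jog_arm([
  [[-1, 45, 0, 0, 0, -1], [-1, 45, 0, 0, 0, -1], [-1, 45, 0, 0, 0, -1], [-1, 45, 0, 0, 0, -1], [-1, 45, 0, 0, 0, -1]],
])

```text
clock: 58.15
eef_pos: [476.3, 103.2, 172.2]
eef_rot: [-0.389, 1.555, -0.444]
wrist_force: [0.9, -0.4, -0.1]
finger_gap: 44.0
```

>>> jog_arm([
  [[-1, 45, 0, 0, 0, -1], [-1, 45, 0, 0, 0, -1], [-1, 40, 0, 0, 0, 0], [0, 28, 0, 0, 0, 0], [0, 14, 0, 0, 0, 0]],
])

```text
clock: 58.65
eef_pos: [471.5, 286.2, 179.3]
eef_rot: [-0.102, 1.548, -0.19]
wrist_force: [0.5, -0.7, 0.4]
finger_gap: 44.0
```

>>> jog_arm([
  [[0, 5, 0, 0, 0, 0], [0, 0, 0, 0, 0, 0], [0, 0, 0, 0, 0, 0], [0, 0, 0, 0, 0, 0]],
])

```text
clock: 59.05
eef_pos: [472.0, 289.8, 180.8]
eef_rot: [-0.09, 1.547, -0.179]
wrist_force: [-0.4, 0.2, 0.2]
finger_gap: 44.1
```

```bash
python3 -c "
from h import *
tool()"
```

```text
t 59.05 pos [472.  289.8 180.8] app [ 0.023 -0.004 -1.   ] jaw az -5.05 gap 44.1 F [-0.4  0.2  0.2] q [ 0.49  0.34  1.58 -0.02  1.21  0.58]
```

>>> jog_arm([
  [[-1, 10, -10, 0.2, 1.3, 0], [-1, 12, -28, 0, 0, 0], [0, 8, -30, 0, 0, 0], [0, 4, -28, 0, 0, 0], [0, 1, -14, 0, 0, 0]],
])

```text
clock: 59.55
eef_pos: [471.0, 325.0, 67.2]
eef_rot: [2.234, 1.568, 2.141]
wrist_force: [-0.4, 0.4, -0.2]
finger_gap: 44.2
```

>>> jog_arm([
  [[0, 0, -3, 0, 0, 0], [0, 0, 0, 0, 0, 0], [0, 0, 0, 0, 0, 0]],
])

```text
clock: 59.85
eef_pos: [470.9, 324.5, 63.1]
eef_rot: [3.004, 1.566, 2.91]
wrist_force: [0.2, -0.8, 0.4]
finger_gap: 44.2
```

```bash
python3 -c "
from h import *
tool()"
```

```text
t 59.85 pos [470.9 324.5  63.1] app [-0.005  0.001 -1.   ] jaw az -5.42 gap 44.2 F [ 0.2 -0.8  0.4] q [0.54 0.53 1.6  0.   1.01 0.63]
```

Next, down to about 26.5 at (471,328), grip and lift.

>>> jog_arm([
  [[0, 2, -8, 0, -0.3, 0], [0, 1.3, -11, 0, 0, 0], [0, 0, -9, 0, 0, 0], [0, 0, -3, 0, 0, 0], [0, 0, 0, 0, 0, 0]],
])

```text
clock: 60.35
eef_pos: [471.9, 328.4, 31.7]
eef_rot: [0.722, 1.565, 0.627]
wrist_force: [0.2, 0.8, 0.7]
finger_gap: 44.3
```

>>> jog_arm([
  [[0, 0, 0, 0, 0, 0]],
])

```text
clock: 60.45
eef_pos: [471.9, 328.4, 31.6]
eef_rot: [0.719, 1.566, 0.624]
wrist_force: [-0.5, 0.2, -0.2]
finger_gap: 44.2
```

>>> jog_arm([
  [[-0.5, 0, -3, 0, 0, 0], [0, 0, -2, 0, 0, 0], [0, 0, 0, 0, 0, 0]],
])

```text
clock: 60.75
eef_pos: [471.6, 328.5, 26.8]
eef_rot: [0.72, 1.565, 0.625]
wrist_force: [0.2, 0.3, -0.7]
finger_gap: 44.2
```

>>> jog_arm([
  [[0, 0, 0, 0, 0, 0], [0, 0, 0, 0, 0, 0], [0, 0, 0, 0, 0, 0], [0, 0, 0, 0, 0, 0], [0, 0, 0, 0, 0, 0]],
], gripper=-1)

```text
clock: 61.25
eef_pos: [471.8, 328.6, 27.2]
eef_rot: [0.712, 1.564, 0.617]
wrist_force: [-0.4, -0.2, -0.0]
finger_gap: 21.9
```

>>> jog_arm([
  [[0, 0, 15, 0, 0, 0], [0, 0, 35, 0, 0, 0], [0, 0, 35, 0, 0, 0], [0, 0, 25, 0, 0, 0], [-1, -15, 5, 0, 0, 0]],
])

```text
clock: 61.75
eef_pos: [469.7, 313.4, 149.2]
eef_rot: [0.71, 1.565, 0.617]
wrist_force: [-0.7, -0.6, -0.6]
finger_gap: 21.8
```

>>> jog_arm([
  [[-3, -38, 0, 0, 0, 0], [-3, -45, 0, 0, 0, 1], [-4, -45, 0, 0, 0, 1], [-4, -45, 0, 0, 0, 1], [-4, -45, 0, 0, 0, 1]],
])

```text
clock: 62.25
eef_pos: [447.5, 87.2, 148.8]
eef_rot: [0.675, 1.563, 0.659]
wrist_force: [0.7, -1.0, -0.8]
finger_gap: 21.9
```

>>> jog_arm([
  [[-4, -45, 0, 0, 0, 1], [-4, -45, 0, 0, 0, 1], [-4, -45, 0, 0, 0, 1], [-4, -45, 0, 0, 0, 1], [-4, -45, 0, 0, 0, 1]],
])

```text
clock: 62.75
eef_pos: [419.9, -149.0, 147.0]
eef_rot: [0.848, 1.565, 0.922]
wrist_force: [1.5, 0.7, 0.2]
finger_gap: 21.5
```

>>> jog_arm([
  [[-4, -45, 0, 0, 0, 1], [-4, -45, 0, 0, 0, 1], [-3, -45, 0, 0, 0, 1], [-2, -30, 0, 0, 0, 0], [-1, -16, 0, 0, 0, 0]],
])

```text
clock: 63.25
eef_pos: [397.1, -341.0, 144.8]
eef_rot: [1.302, 1.565, 1.426]
wrist_force: [0.4, -0.0, -0.3]
finger_gap: 21.8
```

>>> jog_arm([
  [[0, -5, 0, 0, 0, 0], [0, 0, 0, 0, 0, 0], [0, 0, 0, 0, 0, 0], [0, 0, 0, 0, 0, 0]],
])

```text
clock: 63.65
eef_pos: [396.0, -344.5, 143.9]
eef_rot: [1.518, 1.563, 1.641]
wrist_force: [0.4, -0.0, -0.7]
finger_gap: 21.7
```

```bash
python3 -c "
from h import *
tool()"
```

```text
t 63.65 pos [ 396.  -344.5  143.9] app [-0.001  0.008 -1.   ] jaw az 7.05 gap 21.7 F [ 0.4 -0.  -0.7] q [-0.79  0.33  1.68  0.01  1.14 -0.91]
```

>>> jog_arm([
  [[8, 2, -5, -0.4, 0, 0], [8, 2, -18, 0, 0, 0], [4, 1, -25, 0, 0, 0], [1, 0, -18, 0, 0, 0], [0, 0, -6, 0, 0, 0]],
])

```text
clock: 64.15
eef_pos: [421.6, -335.6, 70.5]
eef_rot: [-1.007, 1.566, -0.878]
wrist_force: [0.9, -0.7, 0.4]
finger_gap: 21.6
```

>>> jog_arm([
  [[0, 0, 0, 0, 0, 0], [0, 0, 0, 0, 0, 0]],
])

```text
clock: 64.35
eef_pos: [422.2, -334.9, 70.4]
eef_rot: [-1.101, 1.567, -0.971]
wrist_force: [0.9, -0.5, 0.7]
finger_gap: 21.8
```

>>> jog_arm([
  [[-1, -3, -7, 0, 0, 0], [-1, -1.5, -10, 0, 0, 0], [0, 0, -8, 0, 0, 0], [0, 0, -2, 0, 0, 0], [0, 0, 0, 0, 0, 0]],
])

```text
clock: 64.85
eef_pos: [420.3, -340.0, 42.6]
eef_rot: [-0.989, 1.565, -0.86]
wrist_force: [-0.8, -0.1, 0.1]
finger_gap: 22.3
```

>>> jog_arm([
  [[0, 0, 0, 0, 0, 0], [0, 0, 0, 0, 0, 0], [0, 0, 0, 0, 0, 0], [0, 0, 0, 0, 0, 0]],
], gripper=-0.25)

```text
clock: 65.25
eef_pos: [420.6, -340.2, 43.2]
eef_rot: [-0.973, 1.564, -0.844]
wrist_force: [0.5, 0.3, 0.1]
finger_gap: 34.8
```

>>> jog_arm([
  [[0, 0, 15, 0, 0, 0], [0, 0, 35, 0, 0, 0], [0, 0, 35, 0, 0, 0], [0, 0, 15, 0, 0, 0], [0, 20, 5, 0, 0, 0]],
])

```text
clock: 65.75
eef_pos: [419.7, -320.3, 151.6]
eef_rot: [-1.009, 1.565, -0.882]
wrist_force: [0.9, -0.3, 0.4]
finger_gap: 35.5
```

>>> jog_arm([
  [[0, 45, 0, 0, 0, 0.5], [0, 45, 0, 0, 0, 0.5], [0, 45, 0, 0, 0, 0.5], [0, 45, 0, 0, 0, 0.5], [0, 45, 0, 0, 0, 0.5]],
], gripper=-0.06)

```text
clock: 66.25
eef_pos: [418.8, -90.8, 154.0]
eef_rot: [-0.842, 1.559, -0.675]
wrist_force: [0.5, -0.4, -0.1]
finger_gap: 44.0
```

>>> jog_arm([
  [[0, 45, 0, 0, 0, 0.5], [0, 45, 0, 0, 0, 0.5], [0, 45, 0, 0, 0, 0.5], [0, 45, 0, 0, 0, 0.5], [0, 45, 0, 0, 0, 0.5]],
])

```text
clock: 66.75
eef_pos: [417.1, 143.4, 156.0]
eef_rot: [-0.639, 1.555, -0.428]
wrist_force: [0.8, -0.6, 0.5]
finger_gap: 44.1
```

>>> jog_arm([
  [[0, 45, 0, 0, 0, 0], [0, 45, 0, 0, 0, 0], [0, 38, 0, 0, 0, 0], [0, 22, 0, 0, 0, 0], [0, 10, 0, 0, 0, 0]],
])

```text
clock: 67.25
eef_pos: [415.0, 314.3, 157.1]
eef_rot: [-0.493, 1.553, -0.276]
wrist_force: [1.1, -0.4, -0.6]
finger_gap: 44.1
```

>>> jog_arm([
  [[0, 3, 0, 0, 0, 0], [0, 0, 0, 0, 0, 0], [0, 0, 0, 0, 0, 0], [0, 0, 0, 0, 0, 0]],
])

```text
clock: 67.65
eef_pos: [415.2, 315.6, 157.2]
eef_rot: [-0.522, 1.553, -0.306]
wrist_force: [0.1, -0.0, -0.1]
finger_gap: 44.2
```

```bash
python3 -c "
from h import *
tool()"
```

```text
t 67.65 pos [415.2 315.6 157.2] app [ 0.017 -0.005 -1.   ] jaw az 12.38 gap 44.2 F [ 0.1 -0.  -0.1] q [ 0.59  0.3   1.69 -0.01  1.14  0.38]
```

>>> jog_arm([
  [[-3, 2, -10, 0.3, 1, 0], [-3, 1.3, -24, 0, 0, 0], [-1, 0, -28, 0, 0, 0], [0, 0, -20, 0, 0, 0], [0, 0, -8, 0, 0, 0]],
])

```text
clock: 68.15
eef_pos: [408.2, 316.9, 63.7]
eef_rot: [2.055, 1.567, 2.267]
wrist_force: [0.1, 0.8, -0.7]
finger_gap: 44.1
```

>>> jog_arm([
  [[0, 0, -2, 0, 0, 0], [0, 0, 0, 0, 0, 0], [0, 0, 0, 0, 0, 0]],
])

```text
clock: 68.45
eef_pos: [408.2, 316.3, 61.5]
eef_rot: [2.362, 1.566, 2.573]
wrist_force: [0.5, -0.4, 1.0]
finger_gap: 44.2
```

```bash
python3 -c "
from h import *
tool()"
```

```text
t 68.45 pos [408.2 316.3  61.5] app [-0.004  0.003 -1.   ] jaw az 12.07 gap 44.2 F [ 0.5 -0.4  1. ] q [0.59 0.43 1.77 0.01 0.95 0.37]
```

>>> jog_arm([
  [[-0.6, 1.5, -8, -0.15, -0.2, 0], [-0.3, 1, -11, 0, 0, 0], [0, 0, -9, 0, 0, 0], [0, 0, -2, 0, 0, 0], [0, 0, 0, 0, 0, 0]],
])

```text
clock: 68.95
eef_pos: [407.7, 319.5, 30.1]
eef_rot: [0.4, 1.569, 0.611]
wrist_force: [-0.4, -0.2, 0.3]
finger_gap: 44.1
```

>>> jog_arm([
  [[0, 0, -3, 0, 0, 0], [0, 0, -1, 0, 0, 0], [0, 0, 0, 0, 0, 0]],
])

```text
clock: 69.25
eef_pos: [407.9, 319.6, 26.0]
eef_rot: [0.395, 1.568, 0.606]
wrist_force: [0.2, -0.5, -0.2]
finger_gap: 44.2
```

>>> jog_arm([
  [[0, 0, 0, 0, 0, 0], [0, 0, 0, 0, 0, 0], [0, 0, 0, 0, 0, 0], [0, 0, 0, 0, 0, 0], [0, 0, 0, 0, 0, 0]],
], gripper=-1)

```text
clock: 69.75
eef_pos: [408.1, 319.8, 26.6]
eef_rot: [0.396, 1.567, 0.607]
wrist_force: [-0.5, 0.2, 0.0]
finger_gap: 22.1
```

>>> jog_arm([
  [[0, 0, 15, 0, 0, 0], [0, 0, 35, 0, 0, 0], [0, 0, 35, 0, 0, 0], [0, 0, 25, 0, 0, 0], [0, -15, 5, 0, 0, 0]],
])

```text
clock: 70.25
eef_pos: [406.7, 304.2, 144.2]
eef_rot: [1.373, 1.571, 1.585]
wrist_force: [0.2, 0.9, -0.5]
finger_gap: 21.5
```

>>> jog_arm([
  [[2, -38, 0, 0, 0, 0], [2, -45, 0, 0, 0, 0], [2, -45, 0, 0, 0, 0], [2, -45, 0, 0, 0, -0.5], [2, -45, 0, 0, 0, -0.5]],
])

```text
clock: 70.75
eef_pos: [413.2, 78.2, 140.9]
eef_rot: [3.089, 1.569, -2.994]
wrist_force: [1.0, 0.5, -0.1]
finger_gap: 21.9
```

>>> jog_arm([
  [[2, -45, 0, 0, 0, -0.5], [2, -45, 0, 0, 0, -0.5], [2, -45, 0, 0, 0, -0.5], [2, -45, 0, 0, 0, -0.5], [2, -45, 0, 0, 0, 0]],
])

```text
clock: 71.25
eef_pos: [416.8, -158.3, 136.5]
eef_rot: [2.883, 1.565, 3.045]
wrist_force: [0.8, -0.4, -0.8]
finger_gap: 21.7
```

>>> jog_arm([
  [[2, -45, 0, 0, 0, 0], [2, -45, 0, 0, 0, 0], [2, -45, 0, 0, 0, 0], [2, -42, 0, 0, 0, 0], [1, -26, 0, 0, 0, 0]],
])

```text
clock: 71.75
eef_pos: [418.2, -372.7, 130.8]
eef_rot: [2.619, 1.559, 2.777]
wrist_force: [1.5, 0.9, -1.1]
finger_gap: 21.6
```

>>> jog_arm([
  [[0, -12, 0, 0, 0, 0], [0, -3, 0, 0, 0, 0], [0, 0, 0, 0, 0, 0], [0, 0, 0, 0, 0, 0], [0, 0, 0, 0, 0, 0]],
])

```text
clock: 72.25
eef_pos: [415.4, -387.7, 127.5]
eef_rot: [2.484, 1.555, 2.641]
wrist_force: [0.8, -0.3, -0.7]
finger_gap: 21.4
```

Run:
```python
from h import *
tool()
im,d,w=cam("scene"); z=w[...,2]; cv2.imwrite("pics/scene8.png",im)
m=(abs(w[...,0]-454)<100)&(abs(w[...,1]+359)<80)&(z>25)&(z<70); P=w[m]; r=cv2.minAreaRect(P[:,:2].astype(np.float32)); print("bin",len(P),np.round(r[0],1),np.round(r[1],1),round(r[2],1))
```

```text
t 72.25 pos [ 415.4 -387.7  127.5] app [-0.014  0.008 -1.   ] jaw az 8.99 gap 21.4 F [ 0.8 -0.3 -0.7] q [-0.81  0.44  1.56 -0.01  1.15 -0.97]
bin 107 [ 511.4 -313.7] [20.  51.2] 35.2
```

>>> jog_arm([
  [[3, 0, -5, -0.4, -0.7, 0], [4, 0, -16, 0, 0, 0], [2, 0, -18, 0, 0, 0], [0, 0, -12, 0, 0, 0], [0, 0, -4, 0, 0, 0]],
])

```text
clock: 72.8
eef_pos: [426.5, -385.8, 71.4]
eef_rot: [-0.905, 1.566, -0.746]
wrist_force: [-0.2, -0.3, 0.7]
finger_gap: 22.1
```

>>> jog_arm([
  [[0, 0, 0, 0, 0, 0], [0, 0, 0, 0, 0, 0]],
])

```text
clock: 73.0
eef_pos: [426.5, -385.6, 71.3]
eef_rot: [-0.875, 1.567, -0.715]
wrist_force: [0.4, 0.0, 0.2]
finger_gap: 21.7
```

>>> jog_arm([
  [[0, -2, -7, 0, 0, 0], [0, -1, -10, 0, 0, 0], [0, 0, -8, 0, 0, 0], [0, 0, -2, 0, 0, 0], [0, 0, 0, 0, 0, 0]],
])

```text
clock: 73.5
eef_pos: [426.6, -389.1, 43.0]
eef_rot: [-0.869, 1.565, -0.71]
wrist_force: [0.1, -0.2, -0.3]
finger_gap: 21.7
```

>>> jog_arm([
  [[0, 0, 0, 0, 0, 0], [0, 0, 0, 0, 0, 0], [0, 0, 0, 0, 0, 0], [0, 0, 0, 0, 0, 0]],
], gripper=-0.25)

```text
clock: 73.9
eef_pos: [426.9, -389.6, 43.6]
eef_rot: [-0.906, 1.564, -0.746]
wrist_force: [-0.3, 0.1, -0.3]
finger_gap: 35.0
```

>>> jog_arm([
  [[0, 0, 15, 0, 0, 0], [0, 0, 35, 0, 0, 0], [0, 0, 40, 0, 0, 0], [0, 10, 35, 0, 0, 0], [0, 35, 5, 0, 0, 0]],
])

```text
clock: 74.4
eef_pos: [425.8, -345.1, 181.7]
eef_rot: [-0.887, 1.563, -0.73]
wrist_force: [0.8, 0.7, 0.4]
finger_gap: 34.8
```

>>> jog_arm([
  [[0, 45, 0, 0, 0, 0], [0, 45, 0, 0, 0, 0], [0, 45, 0, 0, 0, 0], [0, 45, 0, 0, 0, 0], [0, 45, 0, 0, 0, 0]],
])

```text
clock: 74.9
eef_pos: [424.8, -114.2, 190.1]
eef_rot: [-0.768, 1.552, -0.615]
wrist_force: [1.3, -0.7, 1.0]
finger_gap: 35.4
```

>>> jog_arm([
  [[0, 45, 0, 0, 0, 0], [0, 45, 0, 0, 0, 0], [0, 45, 0, 0, 0, 0], [0, 40, 0, 0, 0, 0], [0, 20, 0, 0, 0, 0]],
])

```text
clock: 75.4
eef_pos: [423.0, 90.8, 197.2]
eef_rot: [-0.562, 1.544, -0.408]
wrist_force: [0.3, -1.3, -0.1]
finger_gap: 35.0
```

>>> jog_arm([
  [[0, 5, 0, 0, 0, 0], [0, 0, 0, 0, 0, 0], [0, 0, 0, 0, 0, 0], [0, 0, 0, 0, 0, 0], [0, 0, 0, 0, 0, 0]],
])

```text
clock: 75.9
eef_pos: [423.1, 95.5, 199.9]
eef_rot: [-0.514, 1.541, -0.358]
wrist_force: [0.1, -0.4, -0.8]
finger_gap: 35.4
```

Run:
```python
from h import *
tool()
for n in("top","scene"):
    im,d,w=cam(n); cv2.imwrite(f"pics/{n}9.png",im); z=w[...,2]
    m=(abs(w[...,0]-554)<105)&(abs(w[...,1]-4)<45)&(z>55)&(z<70); P=w[m]
    if len(P)>20:
        r=cv2.minAreaRect(P[:,:2].astype(np.float32)); print(n,len(P),np.round(r[0],1),np.round(r[1],1),round(r[2],1),[np.median(P[e][:,2]).round(1) for e in(P[:,0]<490,P[:,0]>620)])
a=cv2.imread("pics/top9.png")[130:270,170:490]; b=cv2.imread("pics/scene9.png")[120:330,170:490]
cv2.imwrite("pics/c9.png",cv2.resize(np.vstack([a,b]),None,fx=1.7*1,fy=1.7))
```

```text
t 75.9 pos [423.1  95.5 199.9] app [ 0.028 -0.01  -1.   ] jaw az 8.92 gap 35.4 F [ 0.1 -0.4 -0.8] q [ 0.15  0.05  1.88 -0.02  1.19 -0.  ]
top 1549 [555.2   3.4] [200.5  55.9] 4.9 [np.float64(62.8), np.float64(62.7)]
scene 912 [553.6   3.2] [204.1  59.9] 4.9 [np.float64(62.8), np.float64(62.8)]
```

View pics/c9.png

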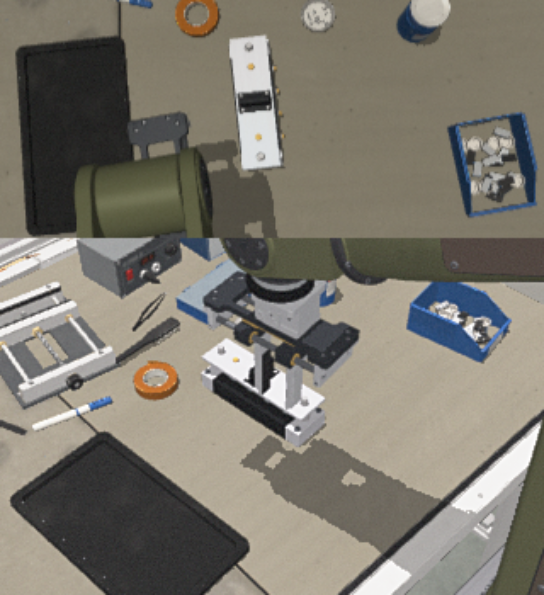

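The tray is empty, four brackets lie in the bin, and the keeper is flat (top at z≈62.8 at both ends). The bottle, tape and dish are in place, and the gripper is clear of everything.

```bash
python3 -c "
from cell import manip
print(manip.sign_off())"
```

```text
the job is handed in; nothing more can be done
None
```

I stood all four cells in the cradle bores, lowered the keeper over both studs, and put all four brackets in the blue bin. The job was handed in at about 76 s on the robot's clock. The bin was knocked aside partway through, so I measured it again before filling it.

**Cells:** before the keeper went on, the top camera read all four tops at about 56 mm, which is the seated height.

**Keeper:** it went down with no sign of resistance, with wrist force within about 3 N throughout. In the last pictures it lies level with a pin through each hole. Its top reads about 62.8 mm at both ends, against an expected 64 mm. I put that down to camera bias, because both ends and both cameras agree.

**Brackets and the rest:** the tray is empty and the brackets lie in the bin. I did not move the bottle, tape or dish, and the gripper was clear of everything at hand-in.

**Disagreements:** the two cameras differed by 2–4 mm in x. I combined their readings and checked the scene camera's offset against the known finger position. The scene camera could not confirm the tops of the two far cells because the gripper was in the way, and it could not see the bin during the last bracket drop. The final top picture shows that bracket in the bin.

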